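Empty the scoop of used vials into the flap-top return box

TASK

Two small handled metal scoops stand on the lab bench; take the one that holds the two amber glass vials and leave the one with the rubber stoppers. With the lip of the scoop push the sprung flap of the return box well open and, holding it open with the scoop, tip both vials in. Then draw the scoop out so that the flap shuts, and stand the scoop upright on the bench again and let go.

Things in the scene. Friction and masses are not known exactly. Their poses are not given: they have to be found in the camera images.
- scoop_grip (a point): Grip point of the steel scoop with the vials: centre of its black upright handle, a bar 14 mm thick (x) by 40 mm wide (y), top 20 mm above. It stands 90 mm over the scoop's underside. z up, -x towards the lip. Scoop 113 mm long, 62 wide, 0.16 kg.
- scoop_lip (a point): Middle of the scoop's open pouring lip: 106 mm from the grip point along -x, 65 mm below it. The pan floor rises 12 degrees from the back to the lip, so the vials stay at the back until the lip is tipped down more than that; at 30 to 40 degrees they roll out. A foot under the floor, 36 mm behind the lip, reaches 24 mm lower than the lip.
- vial_a_center (a point): Centre of a closed amber glass vial with black cap, 16 mm diameter, 42 mm long (along its y), 18 g, lying crosswise at the back of the scoop.
- vial_b_center (a point): Centre of the other vial, just the same, lying in front of the first.
- box: Fixed white return box with a green band, 200 (x) by 160 (y) by 180 mm high; origin at the centre of its underside, z up. Mouth in its top, centred, 140 (x) by 120 mm (y), filled by the aluminium flap. A guard rim 18 mm high stands round the mouth's -x side and both y sides; the scoop comes in over the +x side (where the scoops stand), lip towards the box's -x.
- flap (a joint): Flap angle in rad: 0 shut, level with the box top; grows as it is pushed down into the box; stop at 1.1. Hinged along the mouth's +x edge (70 mm from the box centre); 132 mm long, free edge at the -x side; a vial passes it from 0.4 rad. A spring shuts it, 0.1 N m when shut, 0.25 N m at 1 rad.
- scoop2_grip (a point): The same grip point on the other scoop, of just the same make, which holds two grey rubber stoppers (22 mm) and is to be left alone. The two scoops may stand either way about.
Not all that is in view belongs to the job. What is shaped like the part that bears vial_b_center but red is not meant. What is shaped like the part that bears scoop_grip but pink is not meant.

How it is judged:
By the outcome, as a careful person would: the job done as asked, in the order asked, and still so for the second after the job is handed in, with the robot touching nothing.
It also fails if it takes over 54 s, if anything falls off the work surface, if the arm or the gripper's body presses on something with over 40 N, if the wrist force passes 120 N, or if a joint passes its speed limit or range.

ROBOT

A 6-joint arm with a two-finger parallel gripper is mounted at the origin on the work surface. World frame = base frame: x ahead of the robot, y to its left, z up, the work surface at z = 0. Lengths are in m, angles in degrees, forces in N, time in s.
With the tool pointing down it reaches from about 0.25 to 0.725 m from the base axis. Payload 9.7 kg.
Tool frame: the origin (TCP) lies midway between the tips of the shut fingers; the grasp point (between the pads) lies 19 mm behind it (bot.hold_point_z is the distance from the TCP to the grasp point, in m); z points along the fingers, y is the line along which they close (so a half turn about z gives the same grasp; the last joint's range is limited). The gripper opens to 85 mm and grips with 20 to 120 N. Pads are 22 mm wide; open, the fingers measure 114 mm over their backs; the gripper's body (76 mm by 85 mm) begins 54 mm behind the grasp point. The pads swing forward as they close: fully open they stand 13 mm farther back than shut.
Start: joints at [73.453, 4.979, 10.078, 95.1, 0, 90], TCP at [0.157, 0.527, 0.2] pointing down, gripper open.
Joint ranges: [-179.16, 179.16], [-48.56, 103.87], [-65.8, 70.77], [-126.05, 130.52], [-82.76, 87.17], [-180, 180]. Speed limits (degrees/s): [127.2, 127.2, 147.25, 180, 180, 180].

INTERFACE

Orientations are given as [roll, pitch, yaw] about the fixed x, y, z axes, in that order (R = Rz(yaw) Ry(pitch) Rx(roll)).
In Python, from workcell import bot gives the robot as it stands.
- The arm moves only by the tool play_rows, never from a script. Its argument "steps" is a list that holds one entry, the list of rows, each a list of 4 numbers: the shift along the tool's x, y, z in m, then the turn about the tool's z in rad. In form: [[[tx, ty, tz, yaw], ...]]. A call has exactly 5 rows; each row shifts and turns the commanded pose from where the row before left it, along the tool's axes as they then stand; what a row does not reach is not made up. A row lasts 1/12 s, in which the tool goes at most 41.7 mm and 7.16 degrees, less where a joint would pass 70% of its speed; a pose out of reach is approached as far as the arm can. A call is refused whole if a number of a shift passes 0.0417 or a number of a turn 0.125, either way. A call with a gripper value outside its range is refused whole. "gripper" is the finger opening in m, from 0 to 0.0854, set as the call begins (left out, the last holds). The fingers move at their own pace and stop on an object; "squeeze" is the grip in N (left out, the last holds). Time passes only in rows, so rows that do not move let the fingers close, or fill a call up. It gives the time, the measured TCP pose, the force, the opening and the grip force at its end, in the units of the state.
- bot.get_obs(): the state, without advancing time (a new reading comes with each control period).
- bot.camera(name): name is "scene" or "top"; returns a dict with "img" (400x640x3 uint8, blue, green, red), "vfov" (degrees; the focal length in pixels is half the picture's height over the tangent of half this angle, whatever the lens; pixels are square), "cx", "cy" (the principal point, pixels), "xyz" and "attitude" of the camera in the world. Camera axes: x right, y down, z forward; pixel columns grow to the right and rows downward; lengths in m; the calibration is good to about 2 mm. A picture is of the moment at which its call begins. There is no depth.
- bot.job_done(): hands the job in; it is judged then, once.
The state is a dict: "time": time; "q": joint angles; "qd": joint speeds; "joint_efforts": joint torques, N m; "ee_pos": TCP position; "tcp_rot": TCP orientation; "wrist_force": force on the tool from outside, world axes, zero at the start; "torque": the same for the moment, N m; "opening": finger opening in m; "grasp_force": force on a finger pad.
Only numpy, scipy, OpenCV 4.12 (cv2) and the standard library are available. Lean on these libraries where they do the work, as an engineer would, in place of code of your own. Each camera call takes 0.05 s, during which the arm holds its last target. There are 200 camera calls.

## Working session

There is one attempt and no reset: what is moved stays moved. The work goes in short steps, Python scripts to look and compute and a tool call to move; the robot and the scene stay as the last step left them, time stands still between calls to the robot, and variables do not carry over. Pictures are saved under pics/ and viewed, at most 13 in all, crops included, and the job is handed in when it is done.

Besides the shell and the picture viewer there is one more tool, called as a command line: name --argument value ..., lists and objects as JSON in quotes. play_rows: Moves the arm, as the interface text tells. Its arguments: {"type":"object","properties":{"steps":{"type":"array","items":{"type":"array","items":{"type":"array","items":{"type":"number"}}}},"gripper":{"type":"number"},"squeeze":{"type":"number"}},"required":["steps"]}

```bash
ls; mkdir -p pics; python3 - <<'E'
from workcell import bot
import cv2
for n in("scene","top"):
    c=bot.camera(n); cv2.imwrite(f"pics/{n}0.png",c["img"]); print(n,{k:v for k,v in c.items() if k!="img"})
print(bot.get_obs(), bot.hold_point_z)
E
```

```text
pics
scene {'vfov': 57.02698443617225, 'cx': 318.912142281077, 'cy': 202.5691742298099, 'xyz': array([ 1.0098558 , -0.21350549,  0.58577747]), 'attitude': array([-132.55436217,    1.11382161,   62.95632771])}
top {'vfov': 44.8631436666596, 'cx': 319.36820166231405, 'cy': 196.58584951257473, 'xyz': array([0.50564044, 0.02753109, 1.0007465 ]), 'attitude': array([-174.9977229 ,   -0.31104128,  -89.10284444])}
{'time': 0.1, 'q': array([ 7.34541019e+01,  5.00769174e+00,  1.00402268e+01,  9.50985519e+01,
       -4.16888589e-04,  9.00001969e+01]), 'qd': array([ 0.05490277, -0.06961244,  0.02779897,  0.02112891,  0.07159967,
        0.02127062]), 'joint_efforts': array([-3.22448868e-04, -5.21560872e+01,  4.65656197e+01,  1.60009222e-02,
       -4.21132006e-05,  5.41741372e-06]), 'ee_pos': array([0.15656847, 0.52700754, 0.19966748]), 'tcp_rot': array([-1.79933983e+02,  4.17115147e-04,  1.63453906e+02]), 'wrist_force': array([ 0.27795   , -0.82244006,  0.12676847]), 'torque': array([-0.03064671, -0.02494494,  0.01273705]), 'grasp_force': 0.0, 'opening': 0.08540037534062732} 0.0187
```

View pics/scene0.png

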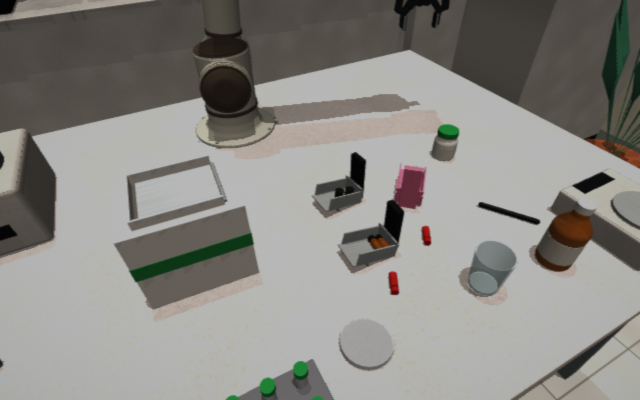

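View pics/top0.png

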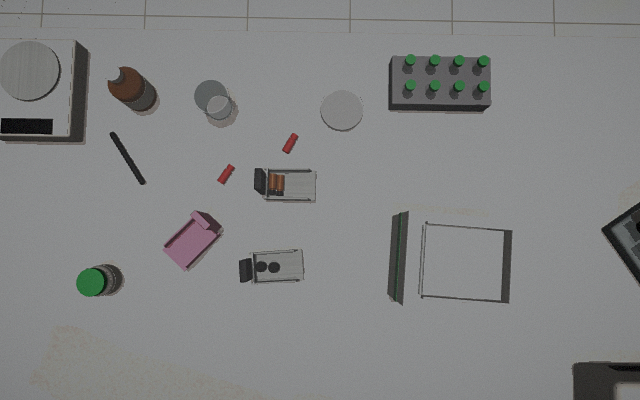

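The scene view shows the return box at about (190,220), the vial scoop at (370,243) with its black handle at (394,220), the stopper scoop at (340,190), and the pink decoy at (410,187). The top view shows the vial scoop at (286,184) with its handle at (260,181), the stopper scoop at (275,266), and the box mouth from 422 to 505 in x and 224 to 300 in y. Next I'll turn these into positions.

```bash
cat > h.py <<'E'
import numpy as np, cv2
from scipy.spatial.transform import Rotation as R
def ray(c,u,v):
    f=200/np.tan(np.radians(c["vfov"]/2))
    d=np.array([(u-c["cx"])/f,(v-c["cy"])/f,1.])
    return c["xyz"],R.from_euler("xyz",c["attitude"],degrees=True).as_matrix()@d
def onz(c,u,v,z):
    o,d=ray(c,u,v); return o+d*(z-o[2])/d[2]
def proj(c,p):
    f=200/np.tan(np.radians(c["vfov"]/2))
    q=R.from_euler("xyz",c["attitude"],degrees=True).as_matrix().T@(np.asarray(p)-c["xyz"])
    return q[:2]/q[2]*f+[c["cx"],c["cy"]]
E
python3 - <<'E'
from workcell import bot
from h import *
t=bot.camera("top"); im=t["img"]
big=np.hstack([cv2.resize(im[155:295,225:325],None,fx=4,fy=4,interpolation=cv2.INTER_CUBIC),cv2.resize(im[200:315,380:520],None,fx=2.8,fy=2.8)[:560]if 0 else np.zeros((560,1,3),np.uint8)])
b=cv2.resize(im[200:315,380:520],None,fx=2.8,fy=2.8); pad=np.zeros((560,b.shape[1],3),np.uint8); pad[:b.shape[0]]=b
cv2.imwrite("pics/crop.png",cv2.convertScaleAbs(np.hstack([big,pad]),alpha=1.4))
for n,u,v,z in [("rim",422,224,.198),("rim",505,228,.198),("rim",505,300,.198),("rim",422,297,.198),("handle top",260,181,.11),("h2",245,270,.11),("lip",316,185,.025),("back",268,184,.025)]: print(n,onz(t,u,v,z).round(3))
E
```

```text
rim [ 0.533 -0.146  0.198]
rim [ 0.529 -0.284  0.198]
rim [ 0.411 -0.282  0.198]
rim [ 0.414 -0.146  0.198]
handle top [0.611 0.134 0.11 ]
h2 [0.447 0.157 0.11 ]
lip [0.615 0.031 0.025]
back [0.615 0.128 0.025]
```

View pics/crop.png

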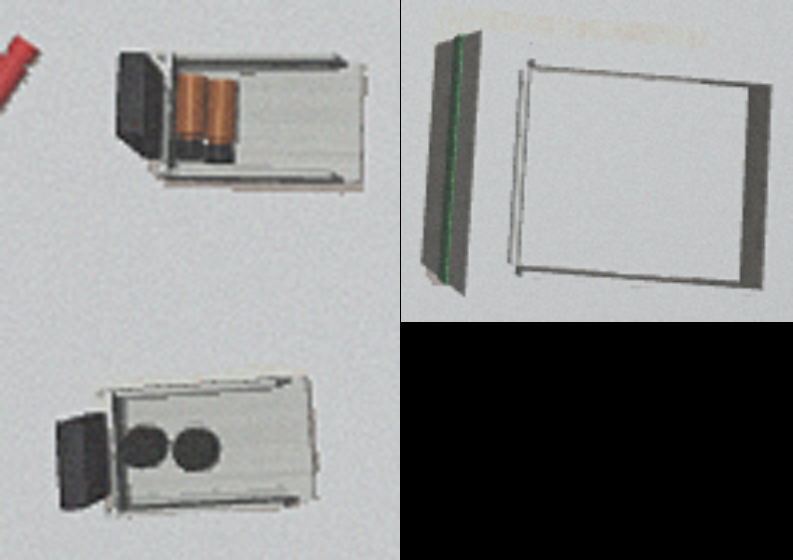

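play_rows --steps '[[[0, 0.0417, 0, 0], [0, 0.0417, 0, 0], [0, 0.0417, 0, 0], [0, 0.0417, 0, 0], [0, 0.0417, 0, 0]]]'

```text
time: 0.57
ee_pos: [0.211, 0.7103, 0.2001]
tcp_rot: [-179.9, -0.0, 163.5]
wrist_force: [0.3, 0.7, 2.0]
opening: 0.0854
grasp_force: 0.0
```

play_rows --steps '[[[0, 0.04, 0, 0], [0, 0.04, 0, 0], [0, 0.04, 0, 0], [0, 0.04, 0, 0], [0, 0.04, 0, 0]]]'

```text
time: 0.98
ee_pos: [0.2406, 0.8098, 0.1608]
tcp_rot: [175.7, 0.0, 163.5]
wrist_force: [-0.3, 0.1, 0.6]
opening: 0.0853
grasp_force: 0.0
```

```bash
python3 - <<'E'
from workcell import bot
from h import *
o=bot.get_obs(); print(o['q'].round(2),o['ee_pos'],o['tcp_rot'])
t=bot.camera("top")
C=lambda X,Y:(225+X/4,155+Y/4)
B=lambda X,Y:(380+(X-401)/2.8,200+Y/2.8)
print("grip",onz(t,*C(133,95),.11)); print("grip2",onz(t,*C(72,462),.11))
l1=onz(t,*C(366,65),.025);l2=onz(t,*C(361,190),.025);print("lip",l1,l2,(l1+l2)/2,np.linalg.norm(l1-l2))
for p in [(530,62),(770,85),(760,288),(518,272)]: print("rim",onz(t,*B(*p),.198))
for p in [(434,45),(422,263)]: print("base +x edge z0",onz(t,*B(*p),.0))
for p in [(481,32),(465,294)]: print("top +x edge",onz(t,*B(*p),.18))
E
```

```text
[ 73.45  51.87  70.56 104.4   -0.    90.  ] [0.24059151 0.80976748 0.16082607] [1.75711045e+02 4.35438532e-04 1.63453348e+02]
grip [0.61497324 0.1375104  0.11      ]
grip2 [0.44642784 0.16075854 0.11      ]
lip [0.64267291 0.03020527 0.025     ] [0.57899805 0.03169993 0.025     ] [0.61083548 0.0309526  0.025     ] 0.06369239664325867
rim [ 0.5362973  -0.15324545  0.198     ]
rim [ 0.52494936 -0.29535957  0.198     ]
rim [ 0.40651152 -0.28725421  0.198     ]
rim [ 0.41360115 -0.1457915   0.198     ]
base +x edge z0 [ 0.55528184 -0.12690128  0.        ]
base +x edge z0 [ 0.39631153 -0.11857086  0.        ]
top +x edge [ 0.55469233 -0.12762124  0.18      ]
top +x edge [ 0.3981279  -0.11800872  0.18      ]
```

```bash
cat >> h.py <<'E'
def plan(p,Rm,goal,dyaw,n):
    """straight line to goal (world) with total turn dyaw about tool z over n rows -> rounded tool-frame rows"""
    rows=[];p=np.array(p,float);Rm=Rm.copy();g=np.array(goal,float)
    for k in range(n):
        s=(g-p)/(n-k); t=np.round(Rm.T@s,4); w=round(dyaw/n,4)
        rows.append([*map(float,t),w]); p=p+Rm@t; Rm=Rm@R.from_rotvec([0,0,w]).as_matrix()
    return rows
def show(rows):
    while len(rows)%5: rows.append([0,0,0,0])
    for i in range(0,len(rows),5): print(rows[i:i+5])
def pose(o): return o['ee_pos'],R.from_euler("xyz",o['tcp_rot'],degrees=True).as_matrix()
E
python3 - <<'E'
from workcell import bot
from h import *
p,Rm=pose(bot.get_obs())
show(plan(p,Rm,[.5,0,.36],np.radians(163.45),25))
E
```

```text
[[-0.0192, -0.0275, -0.0102, np.float64(0.1141)], [-0.0222, -0.0251, -0.0102, np.float64(0.1141)], [-0.0249, -0.0224, -0.0102, np.float64(0.1141)], [-0.0273, -0.0194, -0.0102, np.float64(0.1141)], [-0.0293, -0.0162, -0.0102, np.float64(0.1141)]]
[[-0.031, -0.0128, -0.0102, np.float64(0.1141)], [-0.0322, -0.0092, -0.0102, np.float64(0.1141)], [-0.0331, -0.0054, -0.0102, np.float64(0.1141)], [-0.0335, -0.0016, -0.0102, np.float64(0.1141)], [-0.0334, 0.0022, -0.0102, np.float64(0.1141)]]
[[-0.033, 0.006, -0.0102, np.float64(0.1141)], [-0.0321, 0.0097, -0.0102, np.float64(0.1141)], [-0.0307, 0.0133, -0.0102, np.float64(0.1141)], [-0.029, 0.0167, -0.0102, np.float64(0.1141)], [-0.0269, 0.0199, -0.0101, np.float64(0.1141)]]
[[-0.0245, 0.0228, -0.0102, np.float64(0.1141)], [-0.0218, 0.0255, -0.0101, np.float64(0.1141)], [-0.0187, 0.0278, -0.0102, np.float64(0.1141)], [-0.0154, 0.0297, -0.0101, np.float64(0.1141)], [-0.012, 0.0313, -0.0102, np.float64(0.1141)]]
[[-0.0083, 0.0324, -0.0101, np.float64(0.1141)], [-0.0046, 0.0332, -0.0102, np.float64(0.1141)], [-0.0007, 0.0335, -0.0101, np.float64(0.1141)], [0.003, 0.0333, -0.0102, np.float64(0.1141)], [0.0069, 0.0327, -0.0101, np.float64(0.1141)]]
```

play_rows --steps '[[[-0.019, -0.027, -0.015, 0.114], [-0.022, -0.025, -0.015, 0.114], [-0.025, -0.022, -0.015, 0.114], [-0.027, -0.019, -0.01, 0.114], [-0.029, -0.016, -0.01, 0.114]]]'

```text
time: 1.45
ee_pos: [0.2937, 0.6568, 0.2187]
tcp_rot: [176.0, -2.4, 132.3]
wrist_force: [1.0, 1.0, 0.1]
opening: 0.0852
grasp_force: 0.0
```

play_rows --steps '[[[-0.031, -0.013, -0.01, 0.114], [-0.032, -0.009, -0.01, 0.114], [-0.033, -0.005, -0.01, 0.114], [-0.0335, -0.0015, -0.01, 0.114], [-0.0335, 0.002, -0.01, 0.114]]]'

```text
time: 1.87
ee_pos: [0.3504, 0.4963, 0.2576]
tcp_rot: [177.9, -4.2, 99.6]
wrist_force: [0.4, 0.6, -0.5]
opening: 0.0856
grasp_force: 0.0
```

play_rows --steps '[[[-0.033, 0.006, -0.01, 0.114], [-0.032, 0.0095, -0.01, 0.114], [-0.031, 0.013, -0.01, 0.114], [-0.029, 0.0165, -0.01, 0.114], [-0.027, 0.02, -0.01, 0.114]]]'

```text
time: 2.28
ee_pos: [0.4063, 0.3355, 0.2966]
tcp_rot: [-179.5, -4.6, 66.9]
wrist_force: [0.5, 0.7, 0.3]
opening: 0.0855
grasp_force: 0.0
```

play_rows --steps '[[[-0.0245, 0.023, -0.01, 0.114], [-0.022, 0.0255, -0.01, 0.114], [-0.0185, 0.028, -0.01, 0.114], [-0.0155, 0.03, -0.01, 0.114], [-0.012, 0.031, -0.01, 0.114]]]'

```text
time: 2.7
ee_pos: [0.4634, 0.1746, 0.3356]
tcp_rot: [-177.1, -3.6, 34.2]
wrist_force: [0.4, 1.3, -0.2]
opening: 0.0854
grasp_force: 0.0
```

play_rows --steps '[[[-0.008, 0.0325, -0.01, 0.114], [-0.0045, 0.033, -0.01, 0.114], [-0.0005, 0.0335, -0.01, 0.114], [0.003, 0.0335, -0.01, 0.114], [0.007, 0.0325, -0.01, 0.114]]]'

```text
time: 3.12
ee_pos: [0.5207, 0.0146, 0.3746]
tcp_rot: [-175.6, -1.5, 1.5]
wrist_force: [1.5, 1.5, -0.2]
opening: 0.0853
grasp_force: 0.0
```

```bash
python3 - <<'E'
from workcell import bot
o=bot.get_obs(); print(o['q'].round(2),o['ee_pos'],o['tcp_rot'])
E
```

```text
[ -1.11   8.02  33.76 114.48   4.48 177.36] [0.52074844 0.01456508 0.37463322] [-175.58526913   -1.47219863    1.51914446]
```

play_rows --steps '[[[0, 0, -0.008, -0.124], [0, 0, -0.008, -0.124], [0, 0, -0.008, -0.124], [0, 0, -0.008, -0.124], [0, 0, -0.008, -0.124]]]'

```text
time: 3.53
ee_pos: [0.5196, 0.013, 0.4143]
tcp_rot: [-177.3, -3.8, 37.7]
wrist_force: [-0.1, -0.4, 0.1]
opening: 0.0857
grasp_force: 0.0
```

play_rows --steps '[[[0, 0, -0.008, -0.124], [0, 0, -0.008, -0.124], [0, 0, -0.008, -0.124], [0, 0, -0.008, -0.124], [0, 0, -0.008, -0.124]]]'

```text
time: 3.95
ee_pos: [0.5186, 0.0101, 0.4543]
tcp_rot: [180.0, -4.6, 73.3]
wrist_force: [0.5, -0.5, 0.4]
opening: 0.0856
grasp_force: 0.0
```

play_rows --steps '[[[0, 0, -0.008, -0.124], [0, 0, -0.008, -0.124], [0, 0, -0.008, -0.124], [0, 0, -0.008, -0.124], [0, 0, -0.008, -0.124]]]'

```text
time: 4.37
ee_pos: [0.5126, 0.0079, 0.4767]
tcp_rot: [176.3, -3.4, 108.9]
wrist_force: [0.2, 0.4, -0.7]
opening: 0.0852
grasp_force: 0.0
```

play_rows --steps '[[[0, 0, -0.008, -0.124], [0, 0, -0.008, -0.124], [0, 0, -0.008, -0.124], [0, 0, -0.008, -0.124], [0, 0, -0.008, -0.124]]]'

```text
time: 4.78
ee_pos: [0.5032, 0.0063, 0.4908]
tcp_rot: [174.1, 0.6, 144.2]
wrist_force: [-0.0, 0.5, 0.4]
opening: 0.0852
grasp_force: 0.0
```

play_rows --steps '[[[0, 0, -0.008, -0.124], [0, 0, -0.008, -0.124], [0, 0, -0.008, -0.124], [0, 0, -0.008, -0.124], [0, 0, -0.008, -0.124]]]'

```text
time: 5.2
ee_pos: [0.4936, 0.0048, 0.5045]
tcp_rot: [175.6, 5.5, 179.5]
wrist_force: [-0.3, -0.5, 0.4]
opening: 0.0856
grasp_force: 0.0
```

```bash
python3 - <<'E'
from workcell import bot
o=bot.get_obs(); print(o['q'].round(2),o['ee_pos'],o['tcp_rot'])
E
```

```text
[ -2.4   15.84  61.73 130.5    4.62  -1.89] [0.49361416 0.00476106 0.5044825 ] [175.55809828   5.52985503 179.49240237]
```

play_rows --steps '[[[0, 0, -0.0417, 0], [0, 0, -0.0417, 0], [0, 0, -0.0417, 0], [0, 0, -0.0417, 0], [0, 0, -0.0417, 0]]]'

```text
time: 5.62
ee_pos: [0.4411, -0.0018, 0.5715]
tcp_rot: [175.6, 13.8, 178.5]
wrist_force: [-0.2, -0.1, 0.3]
opening: 0.0856
grasp_force: 0.0
```

```bash
python3 - <<'E'
from workcell import bot
o=bot.get_obs(); print(o['q'].round(2),o['ee_pos'],o['tcp_rot'])
E
```

```text
[ -3.81   7.85  61.97 130.5    4.99  -2.24] [ 0.44111083 -0.00184812  0.57150458] [175.55383459  13.80341123 178.48391978]
```

play_rows --steps '[[[-0.02, 0, -0.0417, 0], [-0.02, 0, -0.0417, 0], [-0.02, 0, -0.0417, 0], [-0.02, 0, -0.0417, 0], [-0.02, 0, -0.0417, 0]]]'

```text
time: 6.03
ee_pos: [0.4461, -0.0081, 0.6218]
tcp_rot: [175.4, 21.5, 177.8]
wrist_force: [-0.4, -0.3, -0.7]
opening: 0.085
grasp_force: 0.0
```

play_rows --steps '[[[-0.02, 0, -0.0417, 0], [-0.02, 0, -0.0417, 0], [-0.02, 0, -0.0417, 0], [-0.02, 0, -0.0417, 0], [-0.02, 0, -0.0417, 0]]]'

```text
time: 6.45
ee_pos: [0.3974, -0.0157, 0.6659]
tcp_rot: [175.0, 27.7, 177.3]
wrist_force: [-0.0, -0.7, 0.2]
opening: 0.0852
grasp_force: 0.0
```

```bash
python3 - <<'E'
from workcell import bot
o=bot.get_obs(); print(o['q'].round(2),o['ee_pos'],o['tcp_rot'])
E
```

```text
[ -8.2    3.09  70.73 130.47   7.48  -4.9 ] [ 0.39740734 -0.01569489  0.66589956] [175.04876133  27.70104042 177.29189428]
```

play_rows --steps '[[[-0.01, 0.005, -0.0417, 0], [-0.01, 0.005, -0.0417, 0], [-0.01, 0.005, -0.0417, 0], [-0.01, 0.005, -0.0417, 0], [-0.01, 0.005, -0.0417, 0]]]'

```text
time: 6.87
ee_pos: [0.3295, 0.0051, 0.7117]
tcp_rot: [174.8, 34.7, 176.5]
wrist_force: [0.5, 0.5, 0.1]
opening: 0.0853
grasp_force: 0.0
```

play_rows --steps '[[[-0.01, 0.005, -0.0417, 0], [-0.01, 0.005, -0.0417, 0], [-0.01, 0.005, -0.0417, 0], [-0.01, 0.005, -0.0417, 0], [-0.01, 0.005, -0.0417, 0]]]'

```text
time: 7.28
ee_pos: [0.255, 0.0222, 0.7478]
tcp_rot: [173.8, 41.5, 175.6]
wrist_force: [0.2, -0.5, -0.2]
opening: 0.0854
grasp_force: 0.0
```

```bash
python3 - <<'E'
from workcell import bot
o=bot.get_obs(); print(o['q'].round(2),o['ee_pos'],o['tcp_rot'])
E
```

```text
[  5.34 -11.62  70.73 130.47  -0.3    7.24] [0.25502108 0.02216124 0.74775087] [173.84880507  41.50586042 175.64970808]
```

play_rows --steps '[[[-0.01, -0.001, -0.0417, 0], [-0.01, -0.001, -0.0417, 0], [-0.01, -0.001, -0.0417, 0], [-0.01, -0.001, -0.0417, 0], [-0.01, -0.001, -0.0417, 0]]]'

```text
time: 7.7
ee_pos: [0.1788, 0.0124, 0.7756]
tcp_rot: [172.5, 48.8, 174.6]
wrist_force: [-0.3, -0.2, 0.0]
opening: 0.0853
grasp_force: 0.0
```

play_rows --steps '[[[-0.01, -0.001, -0.0417, 0], [-0.01, -0.001, -0.0417, 0], [-0.01, -0.001, -0.0417, 0], [-0.01, -0.001, -0.0417, 0], [-0.01, -0.001, -0.0417, 0]]]'

```text
time: 8.12
ee_pos: [0.1007, 0.0008, 0.7933]
tcp_rot: [170.4, 55.9, 172.7]
wrist_force: [0.7, -0.2, -0.1]
opening: 0.0853
grasp_force: 0.0
```

```bash
python3 - <<'E'
from workcell import bot
o=bot.get_obs(); print(o['q'].round(2),o['ee_pos'],o['tcp_rot'])
E
```

```text
[  6.61 -26.15  70.74 130.48  -1.95   7.72] [0.10068292 0.00082792 0.79325393] [170.42699798  55.88941566 172.7499238 ]
```

play_rows --steps '[[[-0.01, 0, -0.0417, 0], [-0.01, 0, -0.0417, 0], [-0.01, 0, -0.0417, 0], [-0.01, 0, -0.0417, 0], [-0.01, 0, -0.0417, 0]]]'

```text
time: 8.53
ee_pos: [0.0206, -0.0068, 0.8008]
tcp_rot: [167.4, 62.9, 170.0]
wrist_force: [0.2, 0.1, 0.0]
opening: 0.0853
grasp_force: 0.0
```

```bash
python3 - <<'E'
from workcell import bot
from h import *
o=bot.get_obs(); print(o['q'].round(2),o['ee_pos'],o['tcp_rot'])
p,Rm=pose(o); print(Rm.round(3))
# FK fit on near-planar configs
D=[([73.45,5.0,10.05,95.1],[.157,.527,.1997]),([73.45,51.87,70.56,104.4],[.2406,.8098,.1608]),([-1.1,8.02,33.76,114.48],[.5207,.0146,.3746]),([-2.4,15.84,61.73,130.5],[.4936,.0048,.5045]),([-3.81,7.85,61.97,130.5],[.4411,-.0018,.5715]),([5.34,-11.62,70.73,130.47],[.255,.0222,.7478]),([6.61,-26.15,70.74,130.48],[.1007,.0008,.7933]),(list(o['q'][:4]),list(p))]
A=[];b=[]
for q,x in D:
    a2,a3,a4=np.radians([q[1],q[1]-q[2],q[1]-q[2]+q[3]])
    s,c=np.sin,np.cos
    r=x[0]*np.cos(np.radians(q[0]))+x[1]*np.sin(np.radians(q[0]))
    A+= [[1,0,s(a2),c(a2),s(a3),c(a3),s(a4),c(a4)],[0,1,c(a2),-s(a2),c(a3),-s(a3),c(a4),-s(a4)]]; b+=[r,x[2]]
sol,res,rk,_=np.linalg.lstsq(np.array(A),np.array(b),rcond=None)
print(sol.round(3),rk,(np.array(A)@sol-b).round(3))
E
```

```text
[  5.95 -33.36  70.74 130.48  -1.62   7.16] [ 0.02063574 -0.00681849  0.80082291] [167.40007956  62.93610031 170.04921412]
[[-0.448 -0.023  0.894]
 [ 0.079  0.995  0.065]
 [-0.89   0.099 -0.444]]
[ 0.001  0.161  0.42   0.     0.036  0.521 -0.004  0.461] 8 [-0.  0.  0. -0.  0. -0. -0.  0.  0. -0. -0.  0.  0. -0.  0. -0.]
```

```bash
cat >> h.py <<'E'
from scipy.optimize import least_squares
def fk(q):
    q1,q2,q3,q4,q5,q6=np.radians(q); a3=q2-q3; a4=a3+q4
    M=np.array([[-1,0,0],[0,1,0],[0,0,-1.]])
    Rz=R.from_euler("z",q1).as_matrix()
    R4=Rz@R.from_euler("y",a4-np.pi/2).as_matrix()@M
    r=.42*np.sin(q2)+.036*np.sin(a3)+.521*np.cos(a3); z=.161+.42*np.cos(q2)+.036*np.cos(a3)-.521*np.sin(a3)
    R5=R4@R.from_euler("x",-q5).as_matrix()
    return Rz@[r,0,z]+.145*R4[:,2]+.316*R5[:,2], R5@R.from_euler("z",q6).as_matrix()
lo=np.array([-179.16,-48.56,-65.8,-126.05,-82.76,-180]);hi=np.array([179.16,103.87,70.77,130.52,87.17,180])
def ik(p,Rm,q0):
    def e(q):
        pp,rr=fk(q); return np.r_[(pp-p)*5,R.from_matrix(rr.T@Rm).as_rotvec()]
    s=least_squares(e,np.clip(q0,lo+.1,hi-.1),bounds=(lo,hi)); return s.x,np.linalg.norm(s.fun)
B0=np.array([.470,-.221,0]); BX=np.array([.06,.998,0]);BX/=np.linalg.norm(BX);BY=np.cross([0,0,1],BX);BR=np.c_[BX,BY,[0,0,1]]
HP=.0187
PTS={"lip":[-.106,0,-.065],"lipL":[-.106,.03,-.065],"lipR":[-.106,-.03,-.065],"foot":[-.07,0,-.089],"heel":[.007,0,-.09]}
E
cat > pl.py <<'E'
from h import *
def scoopR(Rg,phi): # tool rot at grasp Rg, scoop rot at grasp = level, x along tool y
    xs=Rg[:,1].copy(); xs[2]=0; xs/=np.linalg.norm(xs); S0=np.c_[xs,np.cross([0,0,1],xs),[0,0,1]]
    T=Rg@R.from_rotvec([0,0,phi]).as_matrix(); return T, T@Rg.T@S0
def pourpose(Rg,phi,lipbox):
    T,S=scoopR(Rg,phi); lip=B0+BR@np.array(lipbox); grip=lip-S@PTS["lip"]; tcp=grip+HP*T[:,2]
    return tcp,T,S,grip
E
python3 - <<'E'
from workcell import bot
from pl import *
o=bot.get_obs(); p,Rm=pose(o); pp,rr=fk(o['q']); print(np.abs(pp-p).max(),np.abs(rr-Rm).max())
Rg=Rm@R.from_rotvec([0,0,-.111]).as_matrix(); print(Rg.round(3))
q=o['q']
for n,g in [("above",[.615,.1375,.23]),("grasp",[.615,.1375,.09])]:
    q,e=ik(np.array(g)+HP*Rg[:,2],Rg,[13,-20,-50,0,-10,0]if n=="above" else q); print(n,(np.array(g)+HP*Rg[:,2]).round(4),q.round(1),round(e,4))
for phi,lb in [(0,[.0,0,.26]),(.25,[-.045,0,.2]),(.5,[-.042,0,.158]),(.62,[-.04,0,.145]),(.75,[-.038,0,.136]),(.82,[-.038,0,.134])]:
    t,T,S,g=pourpose(Rg,phi,lb); q,e=ik(t,T,q)
    tau=np.degrees(np.arcsin(S[2,0])); hd=BR.T@-S[:,0]
    print(phi,"tau %.1f head %.1f roll %.1f"%(tau,np.degrees(np.arctan2(hd[1],-hd[0])),np.degrees(np.arcsin(S[2,1]))),"tcp",t.round(3),q.round(1),round(e,4))
    print({k:(BR.T@(g+S@np.array(v)-B0)*1000).round().tolist() for k,v in PTS.items()})
E
```

```text
0.0027635854159742124 3.3306690738754696e-16
[[-0.443 -0.072  0.894]
 [-0.032  0.997  0.065]
 [-0.896 -0.    -0.444]]
above [0.6317 0.1387 0.2217] [ 18.7 -41.9 -50.9  18.2 -13.    6.6] 0.0
grasp [0.6317 0.1387 0.0817] [ 18.7 -33.7 -62.8  -2.1 -13.    6.6] 0.0
0 tau -0.0 head -7.6 roll 0.0 tcp [ 0.479 -0.114  0.317] [-38.9 -48.6 -35.7  57.5  41.3 -29.3] 0.1696
{'lip': [0.0, 0.0, 260.0], 'lipL': [-4.0, 30.0, 260.0], 'lipR': [4.0, -30.0, 260.0], 'foot': [36.0, 5.0, 236.0], 'heel': [112.0, 15.0, 235.0]}
0.25 tau 12.8 head -1.1 roll 0.7 tcp [ 0.488 -0.176  0.279] [-45.3 -48.6 -42.8  47.9  44.6 -16.4] 0.0738
{'lip': [-45.0, -0.0, 200.0], 'lipL': [-46.0, 30.0, 200.0], 'lipR': [-44.0, -30.0, 200.0], 'foot': [-5.0, 1.0, 185.0], 'heel': [71.0, 3.0, 201.0]}
0.5 tau 25.4 head 6.1 roll 2.8 tcp [ 0.499 -0.195  0.254] [-45.7 -48.6 -46.7  41.5  44.1  -0.5] 0.0342
{'lip': [-42.0, -0.0, 158.0], 'lipL': [-40.0, 30.0, 159.0], 'lipR': [-44.0, -30.0, 157.0], 'foot': [1.0, -3.0, 152.0], 'heel': [70.0, -11.0, 184.0]}
0.62 tau 31.4 head 10.0 roll 4.2 tcp [ 0.503 -0.206  0.247] [-46.  -48.6 -48.1  38.8  43.7   7.1] 0.0112
{'lip': [-40.0, -0.0, 145.0], 'lipL': [-36.0, 30.0, 147.0], 'lipR': [-44.0, -30.0, 143.0], 'foot': [3.0, -5.0, 143.0], 'heel': [68.0, -17.0, 183.0]}
0.75 tau 37.6 head 14.9 roll 6.1 tcp [ 0.507 -0.218  0.243] [-46.8 -47.2 -48.2  37.2  44.1  14.3] 0.0
{'lip': [-38.0, -0.0, 136.0], 'lipL': [-33.0, 29.0, 139.0], 'lipR': [-43.0, -29.0, 133.0], 'foot': [4.0, -8.0, 139.0], 'heel': [64.0, -24.0, 185.0]}
0.82 tau 40.9 head 17.9 roll 7.3 tcp [ 0.508 -0.226  0.244] [-47.5 -45.7 -47.5  36.9  44.6  17.7] 0.0
{'lip': [-38.0, -0.0, 134.0], 'lipL': [-32.0, 29.0, 138.0], 'lipR': [-44.0, -29.0, 130.0], 'foot': [4.0, -9.0, 140.0], 'heel': [60.0, -27.0, 189.0]}
```

```bash
cat > scan.py <<'E'
from pl import *
def Rgm(beta,az):
    b,a=np.radians([beta,az]); z=np.array([np.cos(b)*np.cos(a),np.cos(b)*np.sin(a),-np.sin(b)]); y=np.array([-np.sin(a),np.cos(a),0]); return np.c_[np.cross(y,z),y,z]
def phi_for(Rg,tau):
    return least_squares(lambda f:np.arcsin(scoopR(Rg,f[0])[1][2,0])-np.radians(tau),[np.radians(tau)]).x[0]
if __name__=="__main__":
  for beta,az in [(26,4),(32,4),(36,4),(40,4),(32,12),(36,12)]:
    Rg=Rgm(beta,az); out=[]
    for off in (0,-.015):
      q=np.array([-46,-47,-48,37,44,14.])
      for tau,x,z in [(38,-.04,.137),(31,-.04,.146),(25,-.043,.158),(12,-.045,.2),(12,0,.24),(8,.03,.25)]:
        f=phi_for(Rg,tau); t,T,S,g=pourpose(Rg,f,[x,off,z]); q,e=ik(t,T,q); hd=BR.T@-S[:,0]
        out.append("%.3f(h%.0f r%.0f)"%(e,np.degrees(np.arctan2(hd[1],-hd[0])),np.degrees(np.arcsin(S[2,1]))))
      out.append("|")
    print(beta,az,*out)
E
python3 scan.py
```

```text
26 4 0.000(h15 r6) 0.018(h10 r4) 0.039(h6 r3) 0.082(h-1 r1) 0.137(h-1 r1) 0.191(h-4 r0) | 0.000(h15 r6) 0.000(h10 r4) 0.019(h6 r3) 0.063(h-1 r1) 0.116(h-1 r1) 0.169(h-4 r0) |
32 4 0.000(h22 r8) 0.000(h15 r5) 0.000(h10 r3) 0.023(h0 r1) 0.069(h0 r1) 0.119(h-2 r0) | 0.000(h22 r8) 0.000(h15 r5) 0.000(h10 r3) 0.002(h0 r1) 0.046(h0 r1) 0.095(h-2 r0) |
36 4 0.000(h27 r10) 0.000(h18 r6) 0.000(h12 r4) 0.000(h1 r1) 0.020(h1 r1) 0.067(h-2 r0) | 0.000(h27 r10) 0.000(h18 r6) 0.000(h12 r4) 0.000(h1 r1) 0.000(h1 r1) 0.042(h-2 r0) |
40 4 0.000(h34 r12) 0.000(h23 r7) 0.000(h16 r5) 0.000(h3 r1) 0.000(h3 r1) 0.013(h-1 r0) | 0.000(h34 r12) 0.000(h23 r7) 0.000(h16 r5) 0.000(h3 r1) 0.000(h3 r1) 0.000(h-1 r0) |
32 12 0.000(h14 r8) 0.000(h7 r5) 0.000(h2 r3) 0.000(h-8 r1) 0.006(h-8 r1) 0.062(h-10 r0) | 0.000(h14 r8) 0.000(h7 r5) 0.000(h2 r3) 0.000(h-8 r1) 0.000(h-8 r1) 0.043(h-10 r0) |
36 12 0.000(h19 r10) 0.000(h10 r6) 0.000(h4 r4) 0.000(h-7 r1) 0.000(h-7 r1) 0.021(h-10 r0) | 0.000(h19 r10) 0.000(h10 r6) 0.000(h4 r4) 0.000(h-7 r1) 0.000(h-7 r1) 0.000(h-10 r0) |
```

```bash
python3 - <<'E'
from workcell import bot
from pl import *
o=bot.get_obs(); p,Rm=pose(o)
def chk(p,Rm,g,q,n):
    for k in range(1,n+1):
        q1,e=ik(p+(g-p)*k/n,Rm,q); d=np.abs(q1-q).max(); q=q1
        if k%3==0 or e>1e-3: print(k,q.round(0),round(e,3),"maxdq/step",d.round(1))
    return q
g=np.array([.60,-.25,.42]); q=chk(p,Rm,g,o['q'],20)
print("in"); chk(g,Rm,np.array([.48,-.13,.42]),q,5)
show(plan(p,Rm,g,-.111,20))
E
```

```text
3 [ 20. -49.  37. 114. -14.  14.] 0.023 maxdq/step 6.2
4 [ 29. -49.  34. 114. -21.  19.] 0.056 maxdq/step 8.6
5 [ 40. -49.  31. 115. -31.  27.] 0.079 maxdq/step 11.5
6 [ 54. -49.  28. 120. -41.  38.] 0.088 maxdq/step 13.8
7 [ 68. -49.  25. 128. -51.  53.] 0.079 maxdq/step 15.0
8 [ 72. -49.  21. 131. -56.  61.] 0.118 maxdq/step 7.6
9 [ 71. -49.  17. 131. -59.  64.] 0.252 maxdq/step 4.4
10 [ 70. -49.  12. 131. -62.  68.] 0.396 maxdq/step 4.6
11 [ 69. -49.   7. 131. -65.  72.] 0.542 maxdq/step 4.8
12 [ 67. -49.   2. 131. -67.  76.] 0.686 maxdq/step 5.1
13 [ 65. -49.  -3. 131. -70.  80.] 0.829 maxdq/step 5.4
14 [ 64. -49.  -9. 131. -72.  85.] 0.97 maxdq/step 5.7
15 [-51. -42. -14.  69.  47. -26.] 0.0 maxdq/step 119.3
18 [-43. -36. -19.  53.  41. -20.] 0.0 maxdq/step 4.9
in
3 [-39. -44. -28.  50.  38. -16.] 0.0 maxdq/step 4.8
4 [-38. -49. -29.  54.  37. -16.] 0.01 maxdq/step 4.1
5 [-39. -49. -27.  61.  39. -19.] 0.072 maxdq/step 6.8
[[0.003, -0.0146, 0.0336, -0.0056], [0.0031, -0.0146, 0.0336, -0.0056], [0.0032, -0.0146, 0.0336, -0.0056], [0.0033, -0.0146, 0.0335, -0.0056], [0.0033, -0.0146, 0.0336, -0.0056]]
[[0.0034, -0.0146, 0.0335, -0.0056], [0.0035, -0.0145, 0.0336, -0.0056], [0.0036, -0.0145, 0.0335, -0.0056], [0.0037, -0.0145, 0.0336, -0.0056], [0.0038, -0.0145, 0.0335, -0.0056]]
[[0.0038, -0.0145, 0.0336, -0.0056], [0.0039, -0.0144, 0.0335, -0.0056], [0.004, -0.0144, 0.0336, -0.0056], [0.0041, -0.0144, 0.0335, -0.0056], [0.0042, -0.0144, 0.0336, -0.0056]]
[[0.0042, -0.0143, 0.0335, -0.0056], [0.0043, -0.0143, 0.0336, -0.0056], [0.0044, -0.0143, 0.0335, -0.0056], [0.0045, -0.0143, 0.0336, -0.0056], [0.0045, -0.0142, 0.0335, -0.0056]]
```

```bash
python3 - <<'E'
from workcell import bot
from pl import *
o=bot.get_obs(); p,Rm=pose(o)
def chk(p,Rm,g,q,n):
    for k in range(1,n+1):
        q1,e=ik(p+(g-p)*k/n,Rm,q); d=np.abs(q1-q).max(); q=q1
        if k%3==0 or e>1e-3: print(k,q.round(0),round(e,3),"maxdq/step",d.round(1))
    return q
a=np.radians(5.95); g1=p+.60*np.array([np.cos(a),np.sin(a),0])+[0,0,-.06]; q=chk(p,Rm,g1,o['q'],16)
print("2"); g=np.array([.60,-.22,.42]); q=chk(g1,Rm,g,q,12)
show(plan(p,Rm,g1,0,15)[:5]); print(g1)
Rg=Rm@R.from_rotvec([0,0,-.111]).as_matrix(); show(plan(g1,Rm,g,-.111,15))
E
```

```text
3 [  6. -42.  44. 112.  -2.   7.] 0.0 maxdq/step 5.9
6 [  6. -42.  32. 100.  -2.   7.] 0.0 maxdq/step 3.9
9 [  6. -38.  25.  89.  -2.   7.] 0.0 maxdq/step 3.3
12 [  6. -32.  22.  80.  -2.   7.] 0.0 maxdq/step 2.9
15 [  6. -23.  23.  73.  -2.   7.] 0.0 maxdq/step 3.1
2
3 [ -6. -28.   8.  63.   9.   2.] 0.0 maxdq/step 5.1
6 [-17. -33.  -5.  56.  19.  -4.] 0.0 maxdq/step 4.0
9 [-28. -35. -15.  50.  29.  -9.] 0.0 maxdq/step 3.4
12 [-37. -33. -23.  44.  36. -15.] 0.0 maxdq/step 2.8
[[-0.0139, 0.0028, 0.0376, 0.0], [-0.0139, 0.0028, 0.0376, 0.0], [-0.0139, 0.0028, 0.0376, 0.0], [-0.014, 0.0028, 0.0376, 0.0], [-0.0139, 0.0028, 0.0376, 0.0]]
[0.61740338 0.05537783 0.74082291]
[[0.0181, -0.0204, 0.0073, -0.0074], [0.0183, -0.0202, 0.0073, -0.0074], [0.0184, -0.0201, 0.0073, -0.0074], [0.0186, -0.02, 0.0073, -0.0074], [0.0187, -0.0198, 0.0073, -0.0074]]
[[0.0189, -0.0197, 0.0073, -0.0074], [0.019, -0.0195, 0.0073, -0.0074], [0.0191, -0.0194, 0.0072, -0.0074], [0.0193, -0.0192, 0.0073, -0.0074], [0.0194, -0.0191, 0.0072, -0.0074]]
[[0.0196, -0.019, 0.0073, -0.0074], [0.0197, -0.0188, 0.0072, -0.0074], [0.0199, -0.0187, 0.0073, -0.0074], [0.02, -0.0185, 0.0072, -0.0074], [0.0201, -0.0184, 0.0073, -0.0074]]
```

play_rows --steps '[[[-0.014, 0.0028, 0.0376, 0], [-0.014, 0.0028, 0.0376, 0], [-0.014, 0.0028, 0.0376, 0], [-0.014, 0.0028, 0.0376, 0], [-0.014, 0.0028, 0.0376, 0]]]'

```text
time: 8.95
ee_pos: [0.2046, 0.0121, 0.7835]
tcp_rot: [167.4, 62.9, 170.1]
wrist_force: [0.8, -0.4, 1.2]
opening: 0.0854
grasp_force: 0.0
```

play_rows --steps '[[[-0.014, 0.0028, 0.0376, 0], [-0.014, 0.0028, 0.0376, 0], [-0.014, 0.0028, 0.0376, 0], [-0.014, 0.0028, 0.0376, 0], [-0.014, 0.0028, 0.0376, 0]]]'

```text
time: 9.37
ee_pos: [0.395, 0.0297, 0.7644]
tcp_rot: [167.5, 62.8, 169.7]
wrist_force: [-0.2, 0.5, 0.2]
opening: 0.0856
grasp_force: 0.0
```

play_rows --steps '[[[-0.014, 0.0028, 0.0376, 0], [-0.014, 0.0028, 0.0376, 0], [-0.014, 0.0028, 0.0376, 0], [-0.014, 0.0028, 0.0376, 0], [-0.014, 0.0028, 0.0376, 0]]]'

```text
time: 9.78
ee_pos: [0.5944, 0.0528, 0.7436]
tcp_rot: [167.5, 62.8, 170.1]
wrist_force: [-0.2, 0.4, 0.7]
opening: 0.0856
grasp_force: 0.0
```

play_rows --steps '[[[0.018, -0.0204, 0.0073, -0.0074], [0.018, -0.0202, 0.0073, -0.0074], [0.0185, -0.02, 0.0073, -0.0074], [0.0185, -0.02, 0.0073, -0.0074], [0.0187, -0.0198, 0.0073, -0.0074]]]'

```text
time: 10.2
ee_pos: [0.5867, -0.0396, 0.6361]
tcp_rot: [171.7, 63.1, 174.8]
wrist_force: [0.4, 0.4, 0.1]
opening: 0.0855
grasp_force: 0.0
```

play_rows --steps '[[[0.019, -0.0197, 0.0073, -0.0074], [0.019, -0.0195, 0.0073, -0.0074], [0.019, -0.0194, 0.0073, -0.0074], [0.0193, -0.0192, 0.0073, -0.0074], [0.0194, -0.019, 0.0073, -0.0074]]]'

```text
time: 10.62
ee_pos: [0.5804, -0.1312, 0.5294]
tcp_rot: [175.9, 63.4, 179.5]
wrist_force: [-0.0, -0.4, 0.2]
opening: 0.0855
grasp_force: 0.0
```

play_rows --steps '[[[0.0196, -0.019, 0.0073, -0.0074], [0.0197, -0.0188, 0.0073, -0.0074], [0.0199, -0.0187, 0.0073, -0.0074], [0.02, -0.0185, 0.0073, -0.0074], [0.02, -0.0184, 0.0073, -0.0074]]]'

```text
time: 11.03
ee_pos: [0.5744, -0.2231, 0.4224]
tcp_rot: [-179.8, 63.4, -175.7]
wrist_force: [0.5, -0.1, -0.7]
opening: 0.085
grasp_force: 0.0
```

```bash
python3 - <<'E'
from workcell import bot
from pl import *
o=bot.get_obs(); p,Rm=pose(o); print(o['q'].round(1),p.round(3)); print(Rm.round(3))
w=np.array([-.707,.707,0])*.0417; print((Rm.T@w).round(4))
E
```

```text
[-39.7 -34.7 -23.   46.4  38.3 -23.3] [ 0.574 -0.223  0.422]
[[-0.446 -0.072  0.892]
 [-0.033  0.997  0.064]
 [-0.894 -0.001 -0.447]]
[ 0.0122  0.0315 -0.0244]
```

play_rows --steps '[[[0.012, 0.0315, -0.0245, 0], [0.012, 0.0315, -0.0245, 0], [0.012, 0.0315, -0.0245, 0], [0.012, 0.0315, -0.0245, 0], [0.012, 0.0315, -0.0245, 0]]]'

```text
time: 11.45
ee_pos: [0.4574, -0.1197, 0.452]
tcp_rot: [177.1, 60.0, -175.8]
wrist_force: [0.2, -0.3, 0.9]
opening: 0.0854
grasp_force: 0.0
```

```bash
python3 - <<'E'
from workcell import bot
from pl import *
o=bot.get_obs(); p,Rm=pose(o); print(o['q'].round(1),p.round(3)); print(Rm.round(3))
z=Rm[:,2]; print("beta",np.degrees(np.arcsin(-z[2])),"az",np.degrees(np.arctan2(z[1],z[0])))
w=np.array([-.707,.707,0])*.0417; print((Rm.T@w).round(4))
E
```

```text
[-39.9 -48.5 -21.9  67.1  39.7 -26.9] [ 0.457 -0.12   0.452]
[[-0.498 -0.117  0.859]
 [-0.037  0.993  0.113]
 [-0.866  0.025 -0.499]]
beta 29.925874019038304 az 7.522571889912303
[ 0.0136  0.0327 -0.022 ]
```

play_rows --steps '[[[0.0135, 0.0325, -0.022, 0], [0.0135, 0.0325, -0.022, 0], [0.0135, 0.0325, -0.022, 0], [0.0135, 0.0325, -0.022, 0], [0.0135, 0.0325, -0.022, 0]]]'

```text
time: 11.87
ee_pos: [0.3132, -0.0428, 0.4993]
tcp_rot: [173.9, 57.0, -174.9]
wrist_force: [-1.6, -1.4, -1.2]
opening: 0.0853
grasp_force: 0.0
```

```bash
python3 - <<'E'
from workcell import bot
from scan import *
o=bot.get_obs(); p,Rm=pose(o); print(o['q'].round(1),p.round(3)); print(Rm.round(3))
z=Rm[:,2]; be,az=np.degrees(np.arcsin(-z[2])),np.degrees(np.arctan2(z[1],z[0])); print("beta",be,"az",az)
om=np.arctan2(-Rm[2,1],-Rm[2,0]); print("turn",om)
om=np.arctan2(Rm[2,1],Rm[2,0]); print("turn to level y:",[ (w,(Rm@R.from_rotvec([0,0,w]).as_matrix())[:,1].round(3)) for w in (om,om-np.pi,om+np.pi)])
E
```

```text
[-61.7 -48.6  -8.  107.3  53.9 -58. ] [ 0.313 -0.043  0.499]
[[-0.542 -0.176  0.822]
 [-0.048  0.983  0.179]
 [-0.839  0.057 -0.541]]
beta 32.76364575890347 az 12.26023759283483
turn -0.06828300434134776
turn to level y: [(np.float64(3.0733096492484453), array([ 0.212, -0.977,  0.   ])), (np.float64(-0.06828300434134782), array([-0.212,  0.977, -0.   ])), (np.float64(6.214902302838238), array([-0.212,  0.977, -0.   ]))]
```

```bash
cat >> pl.py <<'E'
def chk(p,Rm,g,q,n,dy=0):
    w=0
    for k in range(1,n+1):
        q1,e=ik(p+(g-p)*k/n,Rm@R.from_rotvec([0,0,dy*k/n]).as_matrix(),q); w=max(w,np.abs(q1-q).max()); q=q1
        if e>1e-3: print("  bad",k,round(e,3))
    print(q.round(0),"maxdq/row",round(w,1)); return q
E
python3 - <<'E'
from workcell import bot
from pl import *
o=bot.get_obs(); p,Rm=pose(o); q=o['q']
Rg=Rm@R.from_rotvec([0,0,-.068]).as_matrix()
G=np.array([.615,.1375,.09])+HP*Rg[:,2]; print("G",G)
v1=np.array([.55,-.10,.45]); v2=G+[0,0,.14]
q=chk(p,Rm,v1,q,10); q=chk(v1,Rm,v2,q,10,-.068); q=chk(v2,Rg,G,q,5)
show(plan(p,Rm,v1,0,10)); show(plan(v1,Rm,v2,-.068,10)); show(plan(v2,Rg,G,0,5))
E
```

```text
G [0.63036638 0.14083924 0.07988003]
  bad 1 0.025
  bad 2 0.03
  bad 3 0.026
  bad 4 0.013
[-28. -37. -16.  61.  33. -21.] maxdq/row 8.3
[ 13. -39. -45.  27.  -0.   0.] maxdq/row 4.5
[ 13. -33. -58.   8.  -0.   0.] maxdq/row 4.2
[[-0.0084, -0.0101, 0.0211, 0.0], [-0.0084, -0.0101, 0.0211, 0.0], [-0.0084, -0.0101, 0.0211, 0.0], [-0.0084, -0.0101, 0.0211, 0.0], [-0.0084, -0.01, 0.0211, 0.0]]
[[-0.0085, -0.0101, 0.0211, 0.0], [-0.0084, -0.01, 0.0211, 0.0], [-0.0085, -0.0101, 0.0211, 0.0], [-0.0084, -0.01, 0.0211, 0.0], [-0.0085, -0.0101, 0.0211, 0.0]]
[[0.0138, 0.0209, 0.0234, -0.0068], [0.0137, 0.021, 0.0234, -0.0068], [0.0135, 0.0211, 0.0233, -0.0068], [0.0134, 0.0212, 0.0234, -0.0068], [0.0132, 0.0213, 0.0233, -0.0068]]
[[0.0131, 0.0214, 0.0234, -0.0068], [0.0129, 0.0215, 0.0233, -0.0068], [0.0128, 0.0216, 0.0234, -0.0068], [0.0126, 0.0217, 0.0233, -0.0068], [0.0124, 0.0217, 0.0234, -0.0068]]
[[0.0235, -0.0, 0.0152, 0.0], [0.0236, -0.0, 0.0151, 0.0], [0.0235, -0.0, 0.0152, 0.0], [0.0236, -0.0, 0.0151, 0.0], [0.0235, -0.0, 0.0152, 0.0]]
```

play_rows --steps '[[[-0.0145, -0.033, 0.019, 0], [-0.0145, -0.033, 0.019, 0], [-0.0145, -0.033, 0.019, 0], [-0.0145, -0.02, 0.03, 0], [-0.01, 0, 0.04, 0]]]'

```text
time: 12.28
ee_pos: [0.4779, -0.1398, 0.4789]
tcp_rot: [173.8, 57.0, -175.5]
wrist_force: [-0.3, -1.1, -1.4]
opening: 0.085
grasp_force: 0.0
```

```bash
python3 - <<'E'
from workcell import bot
from pl import *
o=bot.get_obs(); p,Rm=pose(o); q=o['q'];print(q.round(1),p.round(3)); print(Rm.round(3))
om=np.arctan2(-Rm[2,1],-Rm[2,0]); print(om)
Rg=Rm@R.from_rotvec([0,0,om]).as_matrix()
G=np.array([.615,.1375,.09])+HP*Rg[:,2]; print("G",G)
v2=G+[0,0,.14]
q=chk(p,Rm,v2,q,15,om); q=chk(v2,Rg,G,q,5)
show(plan(p,Rm,v2,om,15)); show(plan(v2,Rg,G,0,5))
E
```

```text
[-41.7 -37.3 -11.   73.7  42.5 -32.3] [ 0.478 -0.14   0.479]
[[-0.544 -0.168  0.822]
 [-0.043  0.984  0.173]
 [-0.838  0.059 -0.542]]
-0.06982163662198769
G [0.63037646 0.14073316 0.07986091]
  bad 8 0.001
[ 13. -39. -45.  27.  -1.   1.] maxdq/row 4.3
[ 13. -33. -58.   8.  -1.   1.] maxdq/row 4.2
[[0.0081, 0.0157, 0.021, np.float64(-0.0047)], [0.0081, 0.0157, 0.0209, np.float64(-0.0047)], [0.008, 0.0158, 0.021, np.float64(-0.0047)], [0.0079, 0.0158, 0.0209, np.float64(-0.0047)], [0.0079, 0.0158, 0.021, np.float64(-0.0047)]]
[[0.0078, 0.0159, 0.0209, np.float64(-0.0047)], [0.0077, 0.0159, 0.021, np.float64(-0.0047)], [0.0076, 0.0159, 0.0209, np.float64(-0.0047)], [0.0075, 0.016, 0.021, np.float64(-0.0047)], [0.0075, 0.016, 0.0209, np.float64(-0.0047)]]
[[0.0074, 0.016, 0.021, np.float64(-0.0047)], [0.0073, 0.0161, 0.0209, np.float64(-0.0047)], [0.0073, 0.0161, 0.021, np.float64(-0.0047)], [0.0072, 0.0162, 0.0209, np.float64(-0.0047)], [0.007, 0.0161, 0.021, np.float64(-0.0047)]]
[[0.0235, -0.0, 0.0152, 0.0], [0.0235, -0.0, 0.0152, 0.0], [0.0235, -0.0, 0.0152, 0.0], [0.0236, -0.0, 0.0152, 0.0], [0.0235, -0.0, 0.0151, 0.0]]
```

play_rows --steps '[[[0.008, 0.0157, 0.021, -0.0047], [0.008, 0.0157, 0.021, -0.0047], [0.008, 0.0158, 0.021, -0.0047], [0.008, 0.0158, 0.021, -0.0047], [0.008, 0.0158, 0.021, -0.0047]]]'

```text
time: 12.7
ee_pos: [0.5264, -0.0412, 0.3919]
tcp_rot: [175.9, 57.1, -172.7]
wrist_force: [0.3, 0.0, -0.5]
opening: 0.0856
grasp_force: 0.0
```

play_rows --steps '[[[0.0078, 0.0159, 0.021, -0.0047], [0.0077, 0.0159, 0.021, -0.0047], [0.0076, 0.0159, 0.021, -0.0047], [0.0075, 0.016, 0.021, -0.0047], [0.0075, 0.016, 0.021, -0.0047]]]'

```text
time: 13.12
ee_pos: [0.5768, 0.0527, 0.3052]
tcp_rot: [177.9, 57.2, -170.2]
wrist_force: [1.1, -0.6, -0.1]
opening: 0.0855
grasp_force: 0.0
```

play_rows --steps '[[[0.0074, 0.016, 0.021, -0.0047], [0.0073, 0.016, 0.021, -0.0047], [0.0073, 0.016, 0.021, -0.0047], [0.0072, 0.016, 0.021, -0.0047], [0.007, 0.016, 0.021, -0.0047]]]'

```text
time: 13.53
ee_pos: [0.6274, 0.146, 0.2191]
tcp_rot: [-180.0, 57.2, -167.7]
wrist_force: [0.9, -0.6, -0.6]
opening: 0.0852
grasp_force: 0.0
```

```bash
python3 - <<'E'
from workcell import bot
from pl import *
o=bot.get_obs(); p,Rm=pose(o); q=o['q'];print(q.round(1),p.round(4)); print(Rm.round(3))
G=np.array([.615,.1375,.09])+HP*Rm[:,2]; print("G",G, "shift tool",(Rm.T@(G-p)).round(4))
for n in ("top","scene"):
    c=bot.camera(n); cv2.imwrite(f"pics/{n}1.png",c["img"])
    print(n,[proj(c,x).round(0) for x in ([.615,.1375,.11],[.615,.1375,.09],p,p-HP*Rm[:,2])])
E
```

```text
[ 13.7 -38.7 -44.8  26.7  -1.2   0.8] [0.6274 0.146  0.2191]
[[-0.529 -0.212  0.821]
 [-0.115  0.977  0.178]
 [-0.841 -0.    -0.542]]
G [0.63036059 0.14083501 0.07986985] shift tool [ 0.116  -0.0056  0.0769]
top [array([258., 179.]), array([260., 180.]), array([245., 163.]), array([246., 171.])]
scene [array([394., 204.]), array([393., 212.]), array([410., 159.]), array([404., 150.])]
```

View pics/scene1.png

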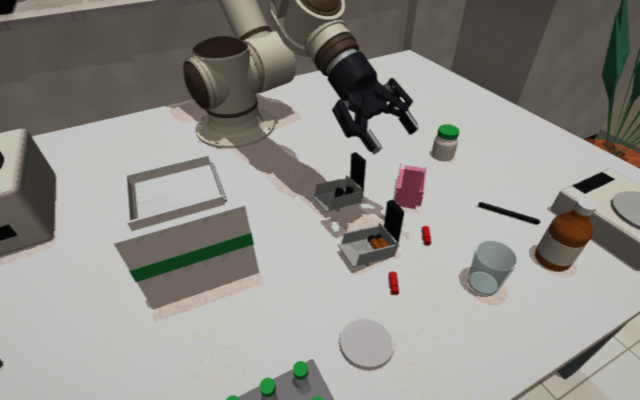

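The scene view shows the tilted gripper above the vial scoop. The handle top is at about (393,204), which matches the measured point projected to (394,204). I'll go down and grip.

play_rows --steps '[[[0.0232, -0.0011, 0.0154, 0], [0.0232, -0.0011, 0.0154, 0], [0.0232, -0.0011, 0.0154, 0], [0.0232, -0.0011, 0.0154, 0], [0.0232, -0.0011, 0.0154, 0]]]'

```text
time: 14.05
ee_pos: [0.6304, 0.1394, 0.0806]
tcp_rot: [180.0, 57.3, -167.8]
wrist_force: [1.1, 0.2, 0.5]
opening: 0.0853
grasp_force: 0.0
```

play_rows --steps '[[[0, 0, 0, 0], [0, 0, 0, 0], [0, 0, 0, 0], [0, 0, 0, 0], [0, 0, 0, 0]]]' --gripper 0.04 --squeeze 40

```text
time: 14.47
ee_pos: [0.6313, 0.1404, 0.0833]
tcp_rot: [180.0, 57.3, -167.8]
wrist_force: [-1.3, -0.1, 0.1]
opening: 0.0401
grasp_force: 0.0
```

```bash
python3 - <<'E'
from workcell import bot
from pl import *
o=bot.get_obs(); p,Rm=pose(o); print(o['q'].round(1),p.round(4),o['opening'],o['wrist_force'])
c=bot.camera("scene"); i=c["img"][120:300,290:470]; 
t=bot.camera("top"); j=t["img"][130:250,220:340]
cv2.imwrite("pics/near.png",np.hstack([cv2.resize(i,(400,400)),cv2.resize(j,(400,400))]))
E
```

```text
[ 12.7 -32.9 -57.3   8.3  -0.4   0.3] [0.6313 0.1404 0.0833] 0.040084866796777786 [-1.31484021 -0.11443155  0.0711903 ]
```

View pics/near.png

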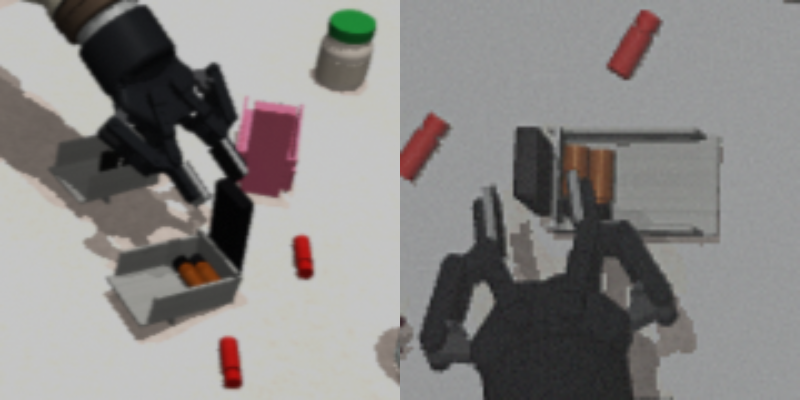

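The top crop shows the fingertips at about (490,185) and (578,180), only part-way along the handle's width, which runs from row 127 to 212. I'll check that in world coordinates.

```bash
python3 - <<'E'
from workcell import bot
from pl import *
o=bot.get_obs(); p,Rm=pose(o)
t=bot.camera("top"); s=bot.camera("scene")
C=lambda X,Y:(220+(X-400)*.3,130+Y*.3); S=lambda X,Y:(290+X*.45,120+Y*.45)
print("tips",onz(t,*C(490,187),.088),onz(t,*C(574,175),.088))
for n,a in (("handle near-left",(515,208)),("far-left",(515,128))): print(n,onz(t,*C(*a),.11))
def tri(a,b):
    (o1,d1),(o2,d2)=ray(t,*a),ray(s,*b); x=np.linalg.lstsq(np.c_[d1,-d2],o2-o1,rcond=None)[0]; u,v=o1+x[0]*d1,o2+x[1]*d2; return (u+v)/2,np.linalg.norm(u-v)
print("tri tipL",tri(C(490,187),S(240,175)),"tri tipR",tri(C(574,175),S(195,198)))
print("tri handle +x(robot-far) ",tri(C(530,128),S(249,208)),"near",tri(C(530,212),S(220,182)))
print("tcp",p)
E
```

```text
tips [0.60331636 0.16113517 0.088     ] [0.6109507  0.11362175 0.088     ]
handle near-left [0.58949641 0.14374997 0.11      ]
far-left [0.63417546 0.1449711  0.11      ]
tri tipL (array([0.60124527, 0.15824074, 0.10373225]), np.float64(0.0013918375624256182)) tri tipR (array([0.6076527 , 0.10966469, 0.10335401]), np.float64(0.005816495553964552))
tri handle +x(robot-far)  (array([0.63643712, 0.13906165, 0.10223117]), np.float64(0.0035071215911065927)) near (array([0.59082107, 0.14034988, 0.09441331]), np.float64(0.007228254801207617))
tcp [0.63083528 0.14044274 0.08202757]
```

play_rows --steps '[[[0.001, 0, 0.002, 0], [0, 0, 0, 0], [0, 0, 0, 0], [0, 0, 0, 0], [0, 0, 0, 0]]]' --gripper 0.0 --squeeze 60

```text
time: 15.08
ee_pos: [0.6313, 0.1406, 0.0779]
tcp_rot: [180.0, 57.1, -167.8]
wrist_force: [0.1, -0.1, 0.1]
opening: 0.0124
grasp_force: 55.7
```

play_rows --steps '[[[0, 0, 0, 0], [0, 0, 0, 0], [0, 0, 0, 0], [-0.0084, 0, -0.0054, 0], [-0.0168, 0, -0.0108, 0]]]'

```text
time: 15.5
ee_pos: [0.6295, 0.14, 0.1031]
tcp_rot: [180.0, 56.7, -167.8]
wrist_force: [-0.1, 0.3, -1.9]
opening: 0.0129
grasp_force: 56.1
```

```bash
python3 - <<'E'
from workcell import bot
from pl import *
o=bot.get_obs(); p,Rm=pose(o); print(o['q'].round(1),p.round(4),o['opening'],o['wrist_force'],o['torque'])
c=bot.camera("scene"); i=c["img"][120:300,290:470]; 
t=bot.camera("top"); j=t["img"][130:250,220:340]
cv2.imwrite("pics/grip.png",np.hstack([cv2.resize(i,(400,400)),cv2.resize(j,(400,400))]))
E
```

```text
[ 12.8 -34.4 -55.3  12.5  -0.4   0.3] [0.6295 0.14   0.1031] 0.012894548978929787 [-0.12594392  0.30171176 -1.89791296] [-0.20873949  1.03329723 -0.00789131]
```

View pics/grip.png

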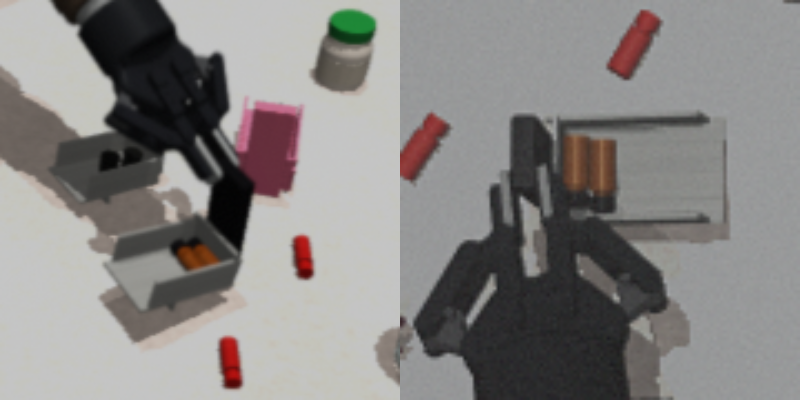

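The crops show the scoop lifted level with both vials at its back. The handle is held at about (525,140) in the top half, and the scoop heading is almost unchanged. Next I'll replan the pour with the actual hold.

```bash
cat > pour.py <<'E'
from workcell import bot
from pl import *
xs=np.array([-.02,1,0]);xs/=np.linalg.norm(xs);S0=np.c_[xs,np.cross([0,0,1],xs),[0,0,1]]
Rg=R.from_euler("xyz",[180,56.9,-167.8],degrees=True).as_matrix()
OFF=Rg.T@np.array([-.017,-.0026,.0121])
def at(phi,lb):
    T=Rg@R.from_rotvec([0,0,phi]).as_matrix(); S=T@Rg.T@S0
    g=B0+BR@np.array(lb)-S@PTS["lip"]; return g-T@OFF,T,S,g
def phf(tau):
    return least_squares(lambda f:np.arcsin(np.clip(at(f[0],[0,0,.3])[2][2,0],-1,1))-np.radians(tau),[np.radians(tau)]).x[0]
def rep(phi,lb,q):
    t,T,S,g=at(phi,lb); q,e=ik(t,T,q); hd=BR.T@-S[:,0]
    print("phi %.3f tau %.1f head %.1f roll %.1f"%(phi,np.degrees(np.arcsin(S[2,0])),np.degrees(np.arctan2(hd[1],-hd[0])),np.degrees(np.arcsin(S[2,1]))),"tcp",t.round(3),q.round(0),"err",round(e,4))
    print("   ",{k:(BR.T@(g+S@np.array(v)-B0)*1000).round().tolist() for k,v in PTS.items()}); return t,T,q
E
python3 - <<'E'
from pour import *
q=np.array([-46,-47,-48,37,44,14.])
for tau,lb in [(36,[-.035,.01,.140]),(31,[-.038,.005,.149]),(25,[-.04,0,.16]),(18,[-.04,0,.18]),(11,[-.04,-.01,.205]),(10,[-.01,-.03,.235]),(8,[.03,-.04,.25]),(5,[.06,-.05,.27])]:
    t,T,q=rep(phf(tau),lb,q)
E
```

```text
phi 0.850 tau 36.0 head 29.6 roll 15.9 tcp [ 0.52  -0.222  0.239] [-47. -33. -36.  49.  46.   6.] err 0.0
    {'lip': [-35.0, 10.0, 140.0], 'lipL': [-26.0, 37.0, 148.0], 'lipR': [-44.0, -17.0, 132.0], 'foot': [6.0, -4.0, 143.0], 'heel': [61.0, -35.0, 187.0]}
phi 0.711 tau 31.0 head 22.3 roll 12.3 tcp [ 0.519 -0.21   0.245] [-46. -35. -36.  50.  45.  -0.] err 0.0
    {'lip': [-38.0, 5.0, 149.0], 'lipL': [-31.0, 33.0, 155.0], 'lipR': [-45.0, -23.0, 143.0], 'foot': [4.0, -6.0, 148.0], 'heel': [65.0, -31.0, 186.0]}
phi 0.559 tau 25.0 head 15.4 roll 8.8 tcp [ 0.517 -0.196  0.25 ] [-44. -37. -37.  50.  44.  -8.] err 0.0
    {'lip': [-40.0, -0.0, 160.0], 'lipL': [-34.0, 29.0, 165.0], 'lipR': [-46.0, -29.0, 155.0], 'foot': [2.0, -7.0, 154.0], 'heel': [70.0, -26.0, 185.0]}
phi 0.394 tau 18.0 head 8.8 roll 5.5 tcp [ 0.508 -0.18   0.262] [-43. -40. -37.  52.  44. -16.] err 0.0
    {'lip': [-40.0, -0.0, 180.0], 'lipL': [-36.0, 30.0, 183.0], 'lipR': [-44.0, -30.0, 177.0], 'foot': [1.0, -4.0, 168.0], 'heel': [74.0, -15.0, 191.0]}
phi 0.237 tau 11.0 head 3.1 roll 2.9 tcp [ 0.508 -0.168  0.277] [-42
[... 268 characters left out ...]
34.  52.  38. -19.] err 0.0
    {'lip': [-10.0, -30.0, 235.0], 'lipL': [-9.0, -0.0, 236.0], 'lipR': [-11.0, -60.0, 234.0], 'foot': [30.0, -31.0, 218.0], 'heel': [106.0, -34.0, 230.0]}
phi 0.172 tau 8.0 head 0.9 roll 2.0 tcp [ 0.538 -0.095  0.317] [-28. -45. -35.  51.  33. -15.] err 0.0
    {'lip': [30.0, -40.0, 250.0], 'lipL': [30.0, -10.0, 251.0], 'lipR': [30.0, -70.0, 249.0], 'foot': [69.0, -40.0, 231.0], 'heel': [145.0, -41.0, 241.0]}
phi 0.107 tau 5.0 head -1.2 roll 1.1 tcp [ 0.546 -0.062  0.332] [-22. -47. -34.  51.  28. -14.] err 0.0
    {'lip': [60.0, -50.0, 270.0], 'lipL': [59.0, -20.0, 271.0], 'lipR': [61.0, -80.0, 269.0], 'foot': [98.0, -49.0, 249.0], 'heel': [175.0, -47.0, 255.0]}
```

```bash
cat >> pour.py <<'E'
def seq(p,Rm,phi0,wps,q,verbose=True):
    """wps: (tcp, phi, n). prints rows of 4"""
    p=np.array(p);Rm=Rm.copy();phi=phi0;rows=[];w=0
    for g,ph,n in wps:
        for k in range(n):
            t=np.round(Rm.T@((np.array(g)-p)/(n-k)),3 if 0 else 4); d=round((ph-phi)/(n-k),3)
            rows.append([*map(float,t),float(d)]); p=p+Rm@t; Rm=Rm@R.from_rotvec([0,0,d]).as_matrix(); phi+=d
            q1,e=ik(p,Rm,q); w=max(w,np.abs(q1-q).max()); q=q1
            if e>2e-3: print("bad",len(rows),round(e,3))
        print("wp",p.round(3),q.round(0),"maxdq",w.round(1)); w=0
    show(rows)
E
python3 - <<'E'
from pour import *
o=bot.get_obs(); p,Rm=pose(o); q=o['q']
wp=[]
for tau,lb,n in [(3,[.08,-.045,.27],18),(3,[.03,-.035,.25],6),(11,[-.04,-.01,.213],10)]:
    f=phf(tau); t,T,qq=rep(f,lb,q if 0 else [-40,-42,-36,52,42,-18]); wp.append((t,f,n))
seq(p,Rm,0,[([.63,.13,.2],0,8),([.62,.09,.31],0,8)]+wp,q)
E
```

```text
phi 0.064 tau 3.0 head -2.6 roll 0.6 tcp [ 0.539 -0.039  0.328] [-19. -49. -35.  51.  26. -15.] err 0.011
    {'lip': [80.0, -45.0, 270.0], 'lipL': [79.0, -15.0, 270.0], 'lipR': [81.0, -75.0, 270.0], 'foot': [117.0, -43.0, 248.0], 'heel': [194.0, -40.0, 251.0]}
phi 0.064 tau 3.0 head -2.6 roll 0.6 tcp [ 0.526 -0.088  0.308] [-28. -48. -37.  51.  33. -21.] err 0.0
    {'lip': [30.0, -35.0, 250.0], 'lipL': [29.0, -5.0, 250.0], 'lipR': [31.0, -65.0, 250.0], 'foot': [67.0, -33.0, 228.0], 'heel': [144.0, -30.0, 231.0]}
phi 0.237 tau 11.0 head 3.1 roll 2.9 tcp [ 0.508 -0.168  0.285] [-42. -41. -35.  54.  43. -23.] err 0.0
    {'lip': [-40.0, -10.0, 213.0], 'lipL': [-39.0, 20.0, 215.0], 'lipR': [-41.0, -40.0, 211.0], 'foot': [-0.0, -11.0, 196.0], 'heel': [76.0, -15.0, 210.0]}
wp [0.63 0.13 0.2 ] [ 11. -39. -47.  25.   1.  -1.] maxdq 1.9
wp [0.62 0.09 0.31] [  5. -41. -36.  38.   6.  -4.] maxdq 1.8
bad 30 0.006
bad 31 0.01
bad 32 0.013
bad 33 0.015
bad 34 0.017
wp [ 0.539 -0.039  0.328] [-19. -49. -36.  51.  26. -15.] maxdq 1.6
bad 35 0.015
bad 36 0.012
bad 37 0.009
bad 38 0.006
wp [ 0.526 -
[... 1148 characters left out ...]
, 0.004]]
[[0.002, -0.0061, -0.0056, 0.003], [0.002, -0.0062, -0.0055, 0.004], [0.002, -0.0062, -0.0056, 0.003], [0.002, -0.0061, -0.0055, 0.004], [0.0044, -0.0079, -0.0015, -0.0]]
[[0.0044, -0.0079, -0.0014, -0.0], [0.0044, -0.0079, -0.0015, -0.0], [0.0044, -0.0079, -0.0014, -0.0], [0.0044, -0.0078, -0.0015, -0.0], [0.0043, -0.0079, -0.0014, -0.0]]
[[0.0034, -0.0077, -0.0016, 0.017], [0.0032, -0.0077, -0.0016, 0.017], [0.0031, -0.0078, -0.0016, 0.017], [0.003, -0.0078, -0.0016, 0.017], [0.0028, -0.0079, -0.0016, 0.018]]
[[0.0027, -0.0079, -0.0016, 0.017], [0.0025, -0.008, -0.0016, 0.018], [0.0024, -0.008, -0.0016, 0.017], [0.0023, -0.0081, -0.0017, 0.018], [0.0021, -0.0081, -0.0016, 0.017]]
```

```bash
python3 - <<'E'
from pour import *
o=bot.get_obs(); p,Rm=pose(o); q=o['q']
f=phf(11); t,T,S,g=at(f,[-.04,-.01,.213])
seq(p,Rm,0,[([.62,.09,.31],0,15),([.575,-.09,.32],0,15),(t,f,10)],q)
E
```

```text
wp [0.62 0.09 0.31] [  5. -41. -36.  38.   6.  -4.] maxdq 2.3
wp [ 0.575 -0.09   0.32 ] [-25. -41. -34.  46.  31. -22.] maxdq 2.1
wp [ 0.508 -0.168  0.285] [-42. -41. -36.  53.  43. -23.] maxdq 1.8
[[-0.0103, -0.0031, -0.0084, 0.0], [-0.0103, -0.0031, -0.0084, 0.0], [-0.0103, -0.0031, -0.0084, 0.0], [-0.0103, -0.0031, -0.0084, 0.0], [-0.0103, -0.0031, -0.0084, 0.0]]
[[-0.0103, -0.0031, -0.0084, 0.0], [-0.0103, -0.0031, -0.0084, 0.0], [-0.0103, -0.0031, -0.0084, 0.0], [-0.0103, -0.0031, -0.0085, 0.0], [-0.0103, -0.0032, -0.0084, 0.0]]
[[-0.0103, -0.0031, -0.0085, 0.0], [-0.0103, -0.0032, -0.0084, 0.0], [-0.0103, -0.0031, -0.0085, 0.0], [-0.0103, -0.0032, -0.0084, 0.0], [-0.0104, -0.0031, -0.0085, 0.0]]
[[0.0024, -0.0111, -0.005, 0.0], [0.0024, -0.0111, -0.005, 0.0], [0.0024, -0.0111, -0.005, 0.0], [0.0024, -0.0111, -0.005, 0.0], [0.0024, -0.0111, -0.005, 0.0]]
[[0.0024, -0.0111, -0.005, 0.0], [0.0024, -0.0111, -0.0049, 0.0], [0.0024, -0.0111, -0.005, 0.0], [0.0024, -0.0111, -0.0049, 0.0], [0.0024, -0.0111, -0.005, 0.0]]
[[0.0024, -0.0111, -0.0049, 0.0], [0.0024, -0.0111, -0.005, 0.0], [0.0024, -0.0111, -0.0049, 0.0], [0.0023, -0.0111, -0.005, 0.0], [0.0024, -0.011, -0.0049, 0.0]]
[[0.0074, -0.0062, -0.005, 0.024], [0.0072, -0.0064, -0.005, 0.024], [0.0071, -0.0066, -0.005, 0.024], [0.0069, -0.0067, -0.005, 0.024], [0.0067, -0.0069, -0.005, 0.024]]
[[0.0066, -0.0071, -0.005, 0.023], [0.0064, -0.0072, -0.005, 0.024], [0.0063, -0.0074, -0.0049, 0.023], [0.0061, -0.0075, -0.005, 0.024], [0.0059, -0.0076, -0.0049, 0.023]]
```

Carry to above the box, levelling the speed.

play_rows --steps '[[[-0.0103, -0.003, -0.0084, 0], [-0.0103, -0.003, -0.0084, 0], [-0.0103, -0.003, -0.0084, 0], [-0.0103, -0.003, -0.0084, 0], [-0.0103, -0.003, -0.0084, 0]]]' --squeeze 90

```text
time: 16.02
ee_pos: [0.627, 0.1241, 0.1728]
tcp_rot: [180.0, 57.0, -167.8]
wrist_force: [0.3, 0.4, -1.7]
opening: 0.0114
grasp_force: 84.4
```

play_rows --steps '[[[-0.0103, -0.003, -0.0084, 0], [-0.0103, -0.003, -0.0084, 0], [-0.0103, -0.003, -0.0084, 0], [-0.0103, -0.003, -0.0084, 0], [-0.0103, -0.003, -0.0084, 0]]]'

```text
time: 16.43
ee_pos: [0.6233, 0.1079, 0.2389]
tcp_rot: [180.0, 57.0, -167.8]
wrist_force: [0.1, 0.4, -1.6]
opening: 0.0111
grasp_force: 84.4
```

play_rows --steps '[[[-0.0103, -0.003, -0.0084, 0], [-0.0103, -0.003, -0.0084, 0], [-0.0103, -0.003, -0.0084, 0], [-0.0103, -0.004, -0.0084, 0], [-0.009, -0.005, -0.0084, 0]]]'

```text
time: 16.85
ee_pos: [0.6195, 0.0887, 0.3042]
tcp_rot: [179.9, 57.0, -167.8]
wrist_force: [-0.3, 0.5, -1.8]
opening: 0.0111
grasp_force: 84.4
```

play_rows --steps '[[[-0.001, -0.008, -0.006, 0], [0.0024, -0.011, -0.005, 0], [0.0024, -0.011, -0.005, 0], [0.0024, -0.011, -0.005, 0], [0.0024, -0.011, -0.005, 0]]]'

```text
time: 17.27
ee_pos: [0.6042, 0.0314, 0.3106]
tcp_rot: [179.9, 57.0, -167.8]
wrist_force: [-0.6, -0.6, -2.0]
opening: 0.011
grasp_force: 84.5
```

play_rows --steps '[[[0.0024, -0.011, -0.005, 0], [0.0024, -0.011, -0.005, 0], [0.0024, -0.011, -0.005, 0], [0.0024, -0.011, -0.005, 0], [0.0024, -0.011, -0.005, 0]]]'

```text
time: 17.68
ee_pos: [0.5889, -0.0283, 0.3142]
tcp_rot: [179.9, 57.1, -167.9]
wrist_force: [0.0, -0.4, -0.8]
opening: 0.0114
grasp_force: 84.5
```

play_rows --steps '[[[0.0024, -0.011, -0.005, 0], [0.0024, -0.011, -0.005, 0], [0.0024, -0.011, -0.005, 0], [0.0024, -0.01, -0.005, 0], [0.0024, -0.008, -0.004, 0]]]'

```text
time: 18.1
ee_pos: [0.5736, -0.0841, 0.3173]
tcp_rot: [179.9, 57.1, -167.9]
wrist_force: [-0.0, -0.2, -1.8]
opening: 0.0113
grasp_force: 84.5
```

```bash
python3 - <<'E'
from pour import *
o=bot.get_obs(); p,Rm=pose(o); q=o['q']; print(q.round(0),p.round(3),o['tcp_rot'],o['opening'],o['wrist_force'])
S=Rm@Rg.T@S0; g=p+Rm@OFF
for n in("top","scene"):
    c=bot.camera(n); i=c["img"]; pts=[g+S@np.array(v) for v in PTS.values()]
    for x in pts: cv2.circle(i,tuple(int(a) for a in proj(c,x)),1,(0,0,255),-1)
    u=proj(c,g).astype(int)+([40,20] if n=="top" else [-20,20]); j=i[max(0,u[1]-90):u[1]+90,max(0,u[0]-90):u[0]+90]
    cv2.imwrite(f"pics/m_{n}.png",cv2.resize(j,(400,400)))
cv2.imwrite("pics/mid.png",np.hstack([cv2.imread("pics/m_top.png"),cv2.imread("pics/m_scene.png")]))
E
```

```text
[-24. -41. -34.  46.  30. -22.] [ 0.574 -0.084  0.317] [ 179.91908318   57.0704104  -167.8884769 ] 0.011256964816195656 [-0.02243391 -0.19778524 -1.81713872]
```

View pics/mid.png

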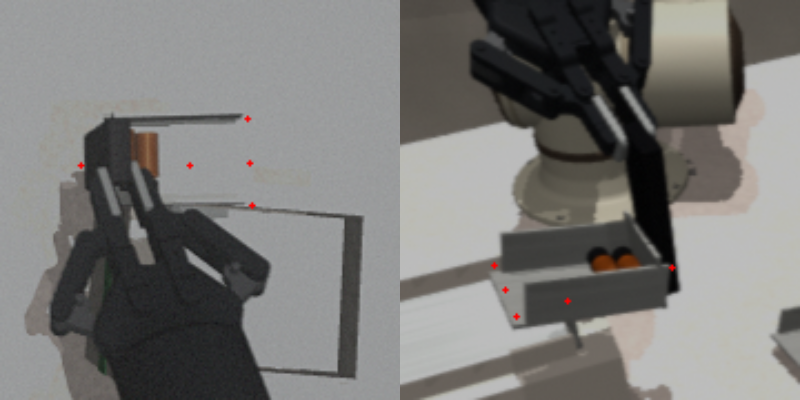

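The left (top) view shows the projected lip points (248,118)–(252,205) on the real lip. The right (scene) view shows them at the lip edge (494,266)–(516,317), with both vials still at the back at (610,262). The hold model is good, so I'll plan the entry and the tip.

```bash
python3 - <<'E'
from pour import *
o=bot.get_obs(); p,Rm=pose(o); q=o['q']
wp=[]; qq=[-40,-42,-36,52,42,-18]
for tau,lb,n in [(10,[-.04,-.005,.210],10),(18,[-.042,.003,.184],4),(25,[-.042,.010,.163],3),(31,[-.039,.018,.151],3),(37,[-.036,.025,.141],3),(42,[-.036,.027,.138],2)]:
    f=phf(tau); t,T,qq=rep(f,lb,qq); wp.append((t,f,n))
seq(p,Rm,0,wp,q)
E
```

```text
phi 0.215 tau 10.0 head 2.4 roll 2.6 tcp [ 0.502 -0.166  0.28 ] [-42. -42. -36.  54.  43. -25.] err 0.0
    {'lip': [-40.0, -5.0, 210.0], 'lipL': [-39.0, 25.0, 211.0], 'lipR': [-41.0, -35.0, 209.0], 'foot': [-0.0, -6.0, 193.0], 'heel': [76.0, -9.0, 205.0]}
phi 0.394 tau 18.0 head 8.8 roll 5.5 tcp [ 0.505 -0.182  0.266] [-44. -40. -37.  53.  44. -17.] err 0.0
    {'lip': [-42.0, 3.0, 184.0], 'lipL': [-38.0, 33.0, 187.0], 'lipR': [-46.0, -27.0, 181.0], 'foot': [-1.0, -1.0, 172.0], 'heel': [72.0, -12.0, 195.0]}
phi 0.559 tau 25.0 head 15.4 roll 8.8 tcp [ 0.507 -0.197  0.253] [-46. -38. -37.  52.  45.  -9.] err 0.0
    {'lip': [-42.0, 10.0, 163.0], 'lipL': [-36.0, 39.0, 168.0], 'lipR': [-48.0, -19.0, 158.0], 'foot': [0.0, 3.0, 157.0], 'heel': [68.0, -16.0, 188.0]}
phi 0.711 tau 31.0 head 22.3 roll 12.3 tcp [ 0.506 -0.21   0.247] [-47. -36. -36.  52.  46.  -2.] err 0.0
    {'lip': [-39.0, 18.0, 151.0], 'lipL': [-32.0, 46.0, 157.0], 'lipR': [-46.0, -10.0, 145.0], 'foot': [3.0, 7.0, 150.0], 'heel': [64.0, -18.0, 188.0]}
phi 0.880 tau 37.0 head 31.4 roll 16.7 tcp [ 0.506 -0.226  0.241] [-49.
[... 1013 characters left out ...]
053, 0.022]]
[[0.0071, -0.0073, -0.0053, 0.021], [0.007, -0.0074, -0.0053, 0.022], [0.0068, -0.0076, -0.0053, 0.021], [0.0066, -0.0078, -0.0054, 0.022], [0.0065, -0.0079, -0.0053, 0.021]]
[[0.0021, -0.0046, 0.0018, 0.045], [0.0019, -0.0047, 0.0018, 0.045], [0.0017, -0.0048, 0.0018, 0.045], [0.0014, -0.0049, 0.0018, 0.044], [0.0015, -0.0062, 0.0019, 0.055]]
[[0.0011, -0.0062, 0.002, 0.055], [0.0007, -0.0063, 0.0019, 0.055], [-0.0001, -0.0047, 0.0003, 0.051], [-0.0004, -0.0046, 0.0003, 0.05], [-0.0006, -0.0046, 0.0002, 0.051]]
[[-0.0015, -0.0055, 0.0002, 0.056], [-0.0018, -0.0053, 0.0002, 0.056], [-0.0022, -0.0053, 0.0001, 0.057], [-0.0069, -0.0074, 0.0, 0.085], [-0.0075, -0.0068, 0.0, 0.085]]
```

play_rows --steps '[[[0.0079, -0.0065, -0.0053, 0.022], [0.0077, -0.0066, -0.0053, 0.021], [0.0076, -0.0068, -0.0053, 0.022], [0.0074, -0.007, -0.0053, 0.021], [0.0073, -0.0071, -0.0053, 0.022]]]'

```text
time: 18.62
ee_pos: [0.5379, -0.1237, 0.2988]
tcp_rot: [170.4, 56.6, -179.2]
wrist_force: [0.5, -0.0, -1.8]
opening: 0.0114
grasp_force: 84.6
```

play_rows --steps '[[[0.0071, -0.0073, -0.0053, 0.021], [0.007, -0.0074, -0.0053, 0.022], [0.0068, -0.0076, -0.0053, 0.021], [0.0066, -0.0078, -0.0054, 0.022], [0.0065, -0.0079, -0.0053, 0.021]]]'

```text
time: 19.03
ee_pos: [0.5021, -0.1647, 0.2803]
tcp_rot: [161.6, 55.1, 170.2]
wrist_force: [0.8, -0.2, -2.9]
opening: 0.0113
grasp_force: 84.7
```

play_rows --steps '[[[0.0021, -0.0046, 0.0018, 0.045], [0.0019, -0.0047, 0.0018, 0.045], [0.0017, -0.0048, 0.0018, 0.045], [0.0014, -0.0049, 0.0018, 0.044], [0.0015, -0.0062, 0.0019, 0.055]]]'

```text
time: 19.45
ee_pos: [0.5063, -0.1857, 0.2628]
tcp_rot: [146.0, 49.1, 150.5]
wrist_force: [0.8, 0.4, 1.1]
opening: 0.0115
grasp_force: 84.1
```

play_rows --steps '[[[0.0011, -0.0062, 0.002, 0.055], [0.0007, -0.0063, 0.0019, 0.055], [-0.0001, -0.0047, 0.0003, 0.051], [-0.0004, -0.0046, 0.0003, 0.05], [-0.0006, -0.0046, 0.0002, 0.051]]]'

```text
time: 19.87
ee_pos: [0.5073, -0.2085, 0.2482]
tcp_rot: [134.6, 39.5, 134.4]
wrist_force: [1.8, -0.8, 0.9]
opening: 0.0114
grasp_force: 84.1
```

play_rows --steps '[[[-0.0015, -0.0055, 0.0002, 0.056], [-0.0018, -0.0053, 0.0002, 0.056], [-0.0022, -0.0053, 0.0001, 0.057], [0.0011, -0.0013, 0.0011, 0], [0.0011, -0.0013, 0.0011, 0]]]'

```text
time: 20.28
ee_pos: [0.507, -0.2242, 0.2376]
tcp_rot: [130.0, 32.4, 126.5]
wrist_force: [-0.4, 0.1, 0.5]
opening: 0.0113
grasp_force: 84.8
```

```bash
python3 - <<'E'
from pour import *
o=bot.get_obs(); p,Rm=pose(o); q=o['q']; print(q.round(0),p.round(3),o['opening'],o['wrist_force'])
S=Rm@Rg.T@S0; print("tau",np.degrees(np.arcsin(S[2,0])))
a=bot.camera("top")["img"][150:330,360:540]; b=bot.camera("scene")["img"][90:270,90:270]
cv2.imwrite("pics/pour.png",np.hstack([cv2.resize(a,(400,400)),cv2.resize(b,(400,400))]))
E
```

```text
[-49. -34. -36.  51.  47.   6.] [ 0.507 -0.224  0.238] 0.01125401651071887 [-0.37488656  0.10062176  0.51166847]
tau 37.11674822460796
```

View pics/pour.png

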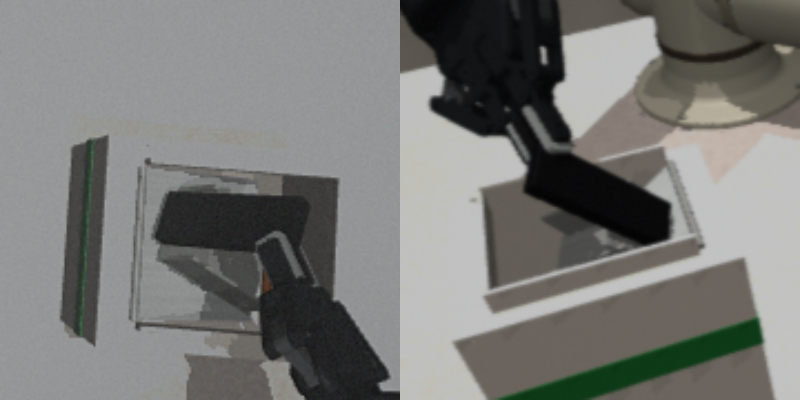

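The flap is well open with the scoop in it at about 37°. A sliver of amber shows at (267,280) in the top half, near the lip. I'll tip a little more and check whether it moves.

play_rows --steps '[[[-0.0035, -0.0045, 0, 0.05], [-0.0035, -0.0045, 0, 0.05], [0, 0, 0, 0], [0, 0, 0, 0], [0, 0, 0, 0]]]'

```text
time: 20.8
ee_pos: [0.5077, -0.235, 0.2354]
tcp_rot: [127.9, 28.0, 122.3]
wrist_force: [-0.3, -0.1, 0.1]
opening: 0.0113
grasp_force: 84.8
```

```bash
cat > om.py <<'E'
from pour import *
def om(tag):
    for n,(x0,x1,y0,y1) in {"top":(400,540,190,330),"scene":(110,270,120,270)}.items():
        c=bot.camera(n); h=cv2.cvtColor(c["img"],cv2.COLOR_BGR2HSV)[y0:y1,x0:x1]
        m=cv2.inRange(h,(5,110,40),(18,255,255)); k,_,st,ce=cv2.connectedComponentsWithStats(m)
        print(n,[(int(st[i,4]),(ce[i]+[x0,y0]).round().tolist()) for i in range(1,k) if st[i,4]>3])
        if tag: cv2.imwrite(f"pics/{tag}_{n}.png",c["img"][y0:y1,x0:x1])
E
python3 - <<'E'
from om import *
o=bot.get_obs(); p,Rm=pose(o); S=Rm@Rg.T@S0; g=p+Rm@OFF; print(p.round(3),o['wrist_force'],"tau",np.degrees(np.arcsin(S[2,0])))
om("p2")
t=bot.camera("top")
for k,v in {**PTS,"lipLw":[-.106,.03,-.05],"backL":[-.01,.025,-.07],"backR":[-.01,-.025,-.07]}.items(): print(k,proj(t,g+S@np.array(v)).round(0),(BR.T@(g+S@np.array(v)-B0)).round(3))
E
```

```text
[ 0.508 -0.235  0.235] [-0.29309195 -0.07096306  0.08280523] tau 40.20425820927445
top [(147, [482.0, 279.0])]
scene []
lip [475. 278.] [-0.034  0.026  0.135]
lipL [470. 293.] [-0.024  0.053  0.145]
lipR [479. 263.] [-0.044 -0.001  0.125]
foot [454. 267.] [0.006 0.009 0.141]
heel [435. 245.] [ 0.053 -0.026  0.19 ]
lipLw [478. 294.] [-0.035  0.053  0.155]
backL [446. 264.] [0.036 0.004 0.201]
backR [454. 238.] [ 0.02  -0.04   0.185]
```

```bash
python3 - <<'E'
import cv2,numpy as np
a=cv2.imread("pics/p2_top.png");b=cv2.imread("pics/p2_scene.png")
cv2.imwrite("pics/p2.png",cv2.convertScaleAbs(np.hstack([cv2.resize(a,(400,400),interpolation=cv2.INTER_CUBIC),cv2.resize(b,(400,400))]),alpha=1.7))
from workcell import bot
from h import *
t=bot.camera("top")
for z in (.01,.08,.15): print(z,(BR.T@(onz(t,482,279,z)-B0)).round(3))
E
```

```text
0.01 [-0.09   0.035  0.01 ]
0.08 [-0.066  0.031  0.08 ]
0.15 [-0.042  0.027  0.15 ]
```

View pics/p2.png

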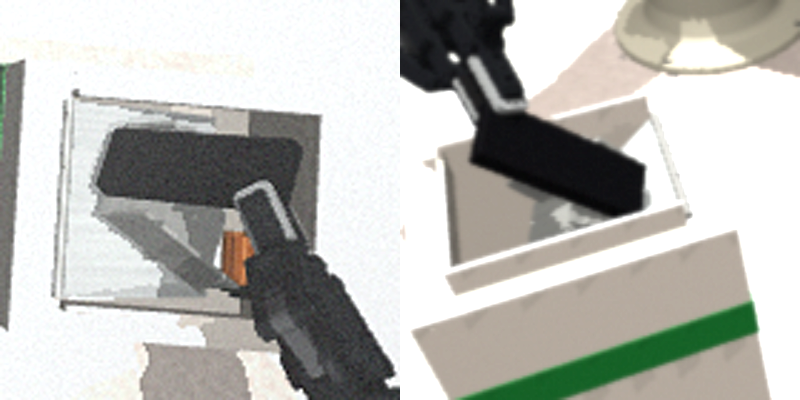

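The top half shows amber at (237,258), just beyond the lip edge, with a line down the middle, so it may be both vials lying side by side in the box. I'll draw the scoop back 10 mm with the flap still held open. If the amber stays where it is, it's inside the box.

play_rows --steps '[[[0.0037, 0.0032, 0.0009, 0], [0.0037, 0.0032, 0.0009, 0], [0, 0, 0, 0], [0, 0, 0, 0], [0, 0, 0, 0]]]'

```text
time: 21.42
ee_pos: [0.5078, -0.2252, 0.2356]
tcp_rot: [127.9, 27.9, 122.3]
wrist_force: [0.0, -1.9, -0.2]
opening: 0.0116
grasp_force: 85.4
```

```bash
python3 - <<'E'
from om import *
o=bot.get_obs(); print(o['wrist_force']); om("p3")
for f in("p2","p3"):
    m=cv2.inRange(cv2.cvtColor(cv2.imread(f"pics/{f}_top.png"),cv2.COLOR_BGR2HSV),(5,110,40),(18,255,255)); print(f,cv2.boundingRect(m),m[80:105,74:95].sum(0)//255)
E
```

```text
[ 0.01211898 -1.92364008 -0.15677508]
top [(25, [479.0, 277.0])]
scene []
p2 (78, 81, 11, 19) [ 0  0  0  0 10 15 16 17 18 19 19 18  7  5  3  0  0  0  0  0  0]
p3 (78, 82, 5, 13) [ 0  0  0  0 10  8  6  2  2  0  0  0  0  0  0  0  0  0  0  0  0]
```

The amber's left edge stayed at pixel 478 while the scoop and finger moved about 6 px. So the vials lie still inside the box. Now I'll draw the scoop out.

```bash
python3 - <<'E'
from pour import *
o=bot.get_obs(); p,Rm=pose(o); q=o['q']
d=R.from_matrix(Rg.T@Rm).as_rotvec(); print("rel",d)
phi=d[2]
seq(p,Rm,phi,[(p+[0,.01,.08],phi,6),([.575,-.12,.33],.35,8),([.62,.06,.31],0,10),([.631,.1405,.16],0,8),([.6313,.1405,.084],0,8)],q)
E
```

```text
rel [-0.00257516 -0.00318627  0.97971985]
wp [ 0.508 -0.215  0.315] [-48. -34. -28.  58.  47.  13.] maxdq 1.5
wp [ 0.575 -0.12   0.33 ] [-29. -38. -31.  48.  34.  -6.] maxdq 2.7
wp [0.62 0.06 0.31] [  1. -41. -36.  39.  10.  -6.] maxdq 3.0
wp [0.631 0.14  0.16 ] [ 13. -38. -51.  20.  -0.   0.] maxdq 2.7
wp [0.631 0.141 0.084] [ 13. -33. -57.   9.  -0.   0.] maxdq 1.4
[[-0.005, 0.0104, -0.0069, 0.0], [-0.005, 0.0104, -0.0069, 0.0], [-0.005, 0.0104, -0.007, 0.0], [-0.005, 0.0103, -0.0069, 0.0], [-0.005, 0.0104, -0.007, 0.0]]
[[-0.0049, 0.0103, -0.0069, 0.0], [0.0041, 0.0116, 0.008, -0.079], [0.0032, 0.0119, 0.008, -0.079], [0.0022, 0.0121, 0.008, -0.079], [0.0013, 0.0122, 0.008, -0.079]]
[[0.0003, 0.0123, 0.0081, -0.078], [-0.0007, 0.0123, 0.008, -0.079], [-0.0016, 0.0122, 0.0081, -0.078], [-0.0026, 0.012, 0.008, -0.079], [0.0031, 0.0166, 0.008, -0.035]]
[[0.0025, 0.0167, 0.008, -0.035], [0.0019, 0.0167, 0.008, -0.035], [0.0013, 0.0168, 0.008, -0.035], [0.0008, 0.0168, 0.008, -0.035], [0.0002, 0.0169, 0.008, -0.035]]
[[-0.0004, 0.0169, 0.008, -0.035], [-0.001, 0.0168, 0.008, -0.035], [-0.0017, 0.0168, 0.0079, -0.035], [-0.0022, 0.0167, 0.008, -0.035], [0.0139, 0.0095, 0.0131, 0.0]]
[[0.0139, 0.0095, 0.0131, 0.0], [0.0138, 0.0096, 0.0131, 0.0], [0.0139, 0.0095, 0.0131, 0.0], [0.0138, 0.0096, 0.0131, 0.0], [0.0139, 0.0095, 0.0131, 0.0]]
[[0.0138, 0.0096, 0.0131, 0.0], [0.0139, 0.0095, 0.0131, 0.0], [0.008, -0.0, 0.0052, 0.0], [0.008, -0.0, 0.0052, 0.0], [0.0079, -0.0, 0.0052, 0.0]]
[[0.008, -0.0, 0.0052, 0.0], [0.0079, -0.0, 0.0052, 0.0], [0.008, -0.0, 0.0052, 0.0], [0.0079, -0.0, 0.0051, 0.0], [0.008, -0.0, 0.0052, 0.0]]
```

play_rows --steps '[[[-0.005, 0.0104, -0.007, 0], [-0.005, 0.0104, -0.007, 0], [-0.005, 0.0104, -0.007, 0], [-0.005, 0.0104, -0.007, 0], [-0.005, 0.0104, -0.007, 0]]]'

```text
time: 21.93
ee_pos: [0.5077, -0.2166, 0.3048]
tcp_rot: [127.9, 27.9, 122.2]
wrist_force: [-0.1, -0.2, -1.3]
opening: 0.0115
grasp_force: 85.4
```

play_rows --steps '[[[-0.005, 0.0103, -0.007, 0], [0.0041, 0.0116, 0.008, -0.079], [0.0032, 0.0119, 0.008, -0.079], [0.0022, 0.0121, 0.008, -0.079], [0.0013, 0.0122, 0.008, -0.079]]]'

```text
time: 22.35
ee_pos: [0.5413, -0.1669, 0.3248]
tcp_rot: [136.4, 41.6, 137.2]
wrist_force: [0.0, 0.5, -1.8]
opening: 0.0113
grasp_force: 85.4
```

play_rows --steps '[[[0.0003, 0.0123, 0.008, -0.078], [-0.0007, 0.0123, 0.008, -0.079], [-0.0016, 0.0122, 0.008, -0.078], [-0.0026, 0.012, 0.008, -0.079], [0.0031, 0.0166, 0.008, -0.035]]]'

```text
time: 22.77
ee_pos: [0.5797, -0.1015, 0.3307]
tcp_rot: [154.6, 53.2, 161.6]
wrist_force: [0.2, -0.1, -2.4]
opening: 0.0115
grasp_force: 85.4
```

play_rows --steps '[[[0.0025, 0.0167, 0.008, -0.035], [0.0019, 0.0167, 0.008, -0.035], [0.0013, 0.0168, 0.008, -0.035], [0.0008, 0.0168, 0.008, -0.035], [0.0002, 0.0169, 0.008, -0.035]]]'

```text
time: 23.18
ee_pos: [0.6015, -0.0107, 0.3198]
tcp_rot: [167.9, 56.3, 177.8]
wrist_force: [1.0, 0.2, -1.5]
opening: 0.0113
grasp_force: 85.4
```

play_rows --steps '[[[-0.0004, 0.0169, 0.008, -0.035], [-0.001, 0.0168, 0.008, -0.035], [-0.0017, 0.0168, 0.008, -0.035], [-0.0022, 0.0167, 0.008, -0.035], [0.0139, 0.0095, 0.013, 0]]]'

```text
time: 23.6
ee_pos: [0.6219, 0.0722, 0.2976]
tcp_rot: [-179.8, 57.5, -167.4]
wrist_force: [0.5, -0.9, -0.1]
opening: 0.0115
grasp_force: 85.2
```

play_rows --steps '[[[0.0139, 0.0095, 0.013, 0], [0.0139, 0.0095, 0.013, 0], [0.0139, 0.0095, 0.013, 0], [0.0139, 0.0095, 0.013, 0], [0.008, 0.004, 0.008, 0]]]'

```text
time: 24.02
ee_pos: [0.6268, 0.1158, 0.2039]
tcp_rot: [179.9, 57.0, -167.8]
wrist_force: [0.7, -0.6, -2.1]
opening: 0.0112
grasp_force: 85.3
```

```bash
python3 - <<'E'
from pour import *
o=bot.get_obs(); p,Rm=pose(o); q=o['q']; print(p.round(4),o['tcp_rot'],o['wrist_force'],R.from_matrix(Rg.T@Rm).as_rotvec())
print("tool shift to .6313,.1405,.084:",(Rm.T@(np.array([.6313,.1405,.084])-p)).round(4))
s=bot.camera("scene")["img"]; t=bot.camera("top")["img"]
cv2.imwrite("pics/back.png",np.hstack([cv2.resize(s[90:300,90:470],None,fx=1.25,fy=1.25)[:262],np.vstack([cv2.resize(t[100:300,200:520],(320,200)),np.zeros((62,320,3),np.uint8)])]))
E
```

```text
[0.6268 0.1158 0.2039] [ 179.85136028   56.97395165 -167.78537066] [ 0.69899895 -0.59825221 -2.06261227] [-0.00280824 -0.00129052 -0.00014097]
tool shift to .6313,.1405,.084: [0.0952 0.023  0.0735]
```

View pics/back.png

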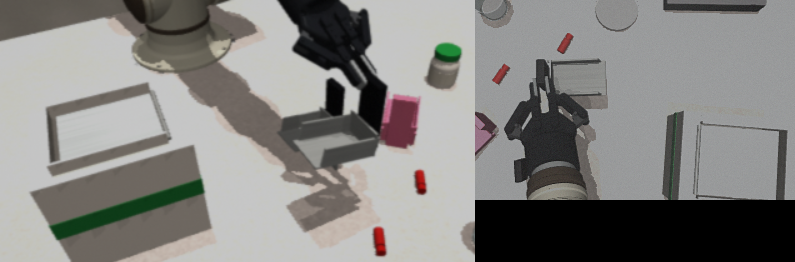

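The scoop is empty, at about (340,140) on the left. The flap is shut, shown as the level white panel at (105,130). Nothing was spilled. Now I'll set the scoop down.

play_rows --steps '[[[0.0119, 0.0029, 0.0092, 0], [0.0119, 0.0029, 0.0092, 0], [0.0119, 0.0029, 0.0092, 0], [0.0119, 0.0029, 0.0092, 0], [0.0119, 0.0029, 0.0092, 0]]]'

```text
time: 24.53
ee_pos: [0.6314, 0.1299, 0.1328]
tcp_rot: [179.9, 57.2, -167.8]
wrist_force: [1.1, -0.9, -1.6]
opening: 0.0114
grasp_force: 85.4
```

play_rows --steps '[[[0.0119, 0.0029, 0.0092, 0], [0.0119, 0.0029, 0.0092, 0], [0.0119, 0.0029, 0.0092, 0], [0, 0, 0, 0], [0, 0, 0, 0]]]'

```text
time: 24.95
ee_pos: [0.6328, 0.1392, 0.0865]
tcp_rot: [179.9, 57.1, -167.8]
wrist_force: [0.6, 0.3, -0.9]
opening: 0.0111
grasp_force: 85.3
```

play_rows --steps '[[[0.0017, 0, 0.0011, 0], [0.0017, 0, 0.0011, 0], [0, 0, 0, 0], [0, 0, 0, 0], [0, 0, 0, 0]]]'

```text
time: 25.37
ee_pos: [0.6327, 0.1391, 0.0822]
tcp_rot: [180.0, 57.1, -167.8]
wrist_force: [0.2, -0.2, -0.9]
opening: 0.0116
grasp_force: 85.2
```

play_rows --steps '[[[0.0017, 0, 0.0011, 0], [0.0008, 0, 0.0005, 0], [0, 0, 0, 0], [0, 0, 0, 0], [0, 0, 0, 0]]]'

```text
time: 25.78
ee_pos: [0.6325, 0.1391, 0.0786]
tcp_rot: [180.0, 57.1, -167.8]
wrist_force: [0.9, -0.1, -0.6]
opening: 0.0112
grasp_force: 85.3
```

play_rows --steps '[[[0.0008, 0, 0.0005, 0], [0, 0, 0, 0], [0, 0, 0, 0], [0, 0, 0, 0], [0, 0, 0, 0]]]'

```text
time: 26.2
ee_pos: [0.6327, 0.1392, 0.078]
tcp_rot: [180.0, 57.1, -167.8]
wrist_force: [0.1, -0.2, -1.0]
opening: 0.0114
grasp_force: 85.4
```

play_rows --steps '[[[0.0008, 0, 0.0005, 0], [0.0008, 0, 0.0005, 0], [0, 0, 0, 0], [0, 0, 0, 0], [0, 0, 0, 0]]]'

```text
time: 26.62
ee_pos: [0.6335, 0.1394, 0.0782]
tcp_rot: [180.0, 57.3, -167.8]
wrist_force: [-3.2, -0.8, 6.5]
opening: 0.0114
grasp_force: 86.2
```

play_rows --steps '[[[0, 0, 0, 0], [0, 0, 0, 0], [0, 0, 0, 0], [0, 0, 0, 0], [0, 0, 0, 0]]]'

```text
time: 27.03
ee_pos: [0.6335, 0.1394, 0.0782]
tcp_rot: [180.0, 57.3, -167.8]
wrist_force: [-3.0, -0.4, 6.0]
opening: 0.0115
grasp_force: 86.2
```

play_rows --steps '[[[-0.0006, 0, -0.0004, 0], [0, 0, 0, 0], [0, 0, 0, 0], [0, 0, 0, 0], [0, 0, 0, 0]]]' --gripper 0.03 --squeeze 20

```text
time: 27.45
ee_pos: [0.6323, 0.1391, 0.0761]
tcp_rot: [180.0, 57.1, -167.8]
wrist_force: [-0.5, 0.4, -0.4]
opening: 0.0298
grasp_force: 0.0
```

play_rows --steps '[[[0, 0, 0, 0], [0, 0, 0, 0], [0, 0, 0, 0], [0, 0, 0, 0], [0, 0, 0, 0]]]' --gripper 0.07

```text
time: 27.87
ee_pos: [0.6325, 0.1391, 0.0765]
tcp_rot: [180.0, 57.1, -167.8]
wrist_force: [0.7, 0.2, -0.4]
opening: 0.07
grasp_force: 0.0
```

play_rows --steps '[[[-0.008, 0, -0.005, 0], [-0.015, 0, -0.01, 0], [-0.02, 0, -0.013, 0], [-0.025, 0, -0.016, 0], [-0.025, 0, -0.016, 0]]]'

```text
time: 28.28
ee_pos: [0.6321, 0.139, 0.1877]
tcp_rot: [180.0, 57.1, -167.8]
wrist_force: [0.5, 0.6, -0.4]
opening: 0.07
grasp_force: 0.0
```

```bash
python3 - <<'E'
from pour import *
o=bot.get_obs(); print(o['ee_pos'],o['wrist_force'],o['opening'])
s=bot.camera("scene")["img"]; t=bot.camera("top")["img"]
cv2.imwrite("pics/end.png",np.hstack([cv2.resize(s[90:300,90:470],None,fx=1.25,fy=1.25)[:262],np.vstack([cv2.resize(t[100:300,200:520],(320,200)),np.zeros((62,320,3),np.uint8)])]))
E
```

```text
[0.63211224 0.13897911 0.18769234] [ 0.51093182  0.61989106 -0.36479681] 0.06999308466494429
```

View pics/end.png

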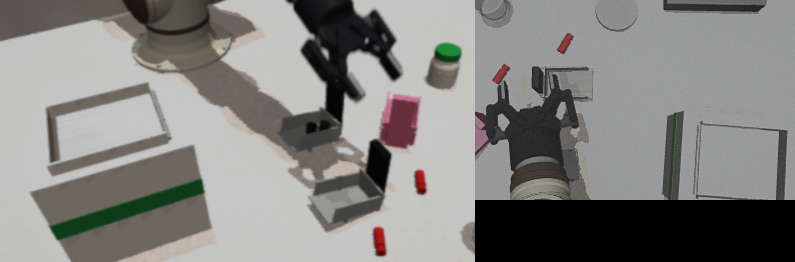

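The empty scoop stands upright on the bench at (345,195). The stopper scoop is untouched at (310,130), the flap is shut, and the gripper is clear. I'll settle for one call and hand in.

play_rows --steps '[[[0, 0, 0, 0], [0, 0, 0, 0], [0, 0, 0, 0], [0, 0, 0, 0], [0, 0, 0, 0]]]'

```text
time: 28.8
ee_pos: [0.6323, 0.139, 0.1858]
tcp_rot: [180.0, 57.0, -167.8]
wrist_force: [-0.1, -0.9, 0.1]
opening: 0.0701
grasp_force: 0.0
```

```bash
python3 -c "
from workcell import bot
print(bot.job_done())"
```

```text
the job is handed in; nothing more can be done
None
```

The job is handed in at 28.8 s of the 54 s allowed: both vials were tipped into the return box (the scoop came out empty, though only part of the amber was visible inside), the flap shut, and the empty scoop stands upright and released, with the stopper scoop untouched.

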